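# Turn the waxed cheese logs label-up, pack them and pump down the chill box

## Task

Roll every waxed cheese log along the white cutting board until its paper label faces straight up, and get all of them lying label-up on the board before you pack the first one. Then lay them in the lanes of the grey chill box, one to a lane and labels still facing up, close the clear lid fully, and only then crank the vacuum pump on the front of the box exactly four full turns clockwise (seen from above). Leave the other things on the counter where they are.

Things in the scene. Friction and masses are not known exactly. Their poses are not given: they have to be found in the camera images.
- board: white plastic cutting board, fixed, 330 (x) by 440 (y) by 15 mm; origin under its centre, upper face at z = 15 mm. A blue rail 10 mm wide and 18 mm high above the face runs along each long edge (inner sides at board x = -155 and 155 mm) and stops logs that roll away. It may lie on either side of the robot, the chill box on the other
- log1: cheese log in dark red wax (two or three present): smooth rigid cylinder 60 mm across, 120 mm long, 0.21 to 0.42 kg. Origin at its centre, 30 mm above what it lies on; y runs along the log, z points out through the middle of its white label (strip 30 mm wide along one side). Starts on the board, within 0.25 rad of the board's y. Pushed slowly from the side it rolls without slipping and soon stops
- log2: cheese log in dark red wax (two or three present): smooth rigid cylinder 60 mm across, 120 mm long, 0.21 to 0.42 kg. Origin at its centre, 30 mm above what it lies on; y runs along the log, z points out through the middle of its white label (strip 30 mm wide along one side). Starts on the board, within 0.25 rad of the board's y. Pushed slowly from the side it rolls without slipping and soon stops
- log3: cheese log in dark red wax (two or three present): smooth rigid cylinder 60 mm across, 120 mm long, 0.21 to 0.42 kg. Origin at its centre, 30 mm above what it lies on; y runs along the log, z points out through the middle of its white label (strip 30 mm wide along one side). Starts on the board, within 0.25 rad of the board's y. Pushed slowly from the side it rolls without slipping and soon stops
- tray: grey open chill box, fixed, outside 172 (x) by 330 (y) by 72 mm high, walls and floor 6 mm; origin under its centre. Its x points from the pump side (front, nearer the robot) to the lid's hinge. Inside, three lanes along x, 90 mm apart, each between fins 62 mm apart, 24 mm high with tops flared out to 32 mm, only at tray x = 36 to 64 and -36 to -64 mm; the middle is open for fingers
- lane0 (a point): middle of lane 0 at tray y = -90 mm, where the centre of a log lying in it should be: 36 mm above the counter, 30 mm above the box floor; axes as the tray's (a log in a lane lies along x)
- lane1 (a point): middle of lane 1 at tray y = 0 mm, where the centre of a log lying in it should be: 36 mm above the counter, 30 mm above the box floor; axes as the tray's (a log in a lane lies along x)
- lane2 (a point): middle of lane 2 at tray y = 90 mm, where the centre of a log lying in it should be: 36 mm above the counter, 30 mm above the box floor; axes as the tray's (a log in a lane lies along x)
- lid (a joint): hinge of the clear lid (172 by 330 by 8 mm, 0.2 kg) on the far (+x) upper rim of the box, rad: 0 shut, 1.57 upright; starts 1.6 to 1.8, stays where it is left (stiff hinge: 2 to 3 N at the free edge moves it). A black knob stands 35 mm out of its outer face, 30 mm from the free edge, at y = 0
- lid_hinge (a point): middle of the lid's hinge line, on its under face: tray x = 86 mm, z = 72.5 mm; its own axes turn with the lid: -x points to the free edge, z out of the outer face, y along the hinge
- lid_edge (a point): middle of the lid's free edge, 172 mm from the hinge; axes turn with the lid as for lid_hinge
- crank (a joint): crank of the hand vacuum pump, a grey post 54 mm across and 89 mm high fixed to the front of the box; the crank turns about the upright axis at point crank_axis, rad: starts at 0 with its arm pointing along the tray's -x, grows clockwise seen from above (6.28 a turn), stays where it is left, about 2 N at the knob turns it. The arm lies 90 to 96 mm above the counter
- crank_axis (a point): the crank's axis: tray x = -140, y = -40 mm, at the under side of the arm, 90 mm above the counter
- crank_knob (a point): upright red round knob, 16 mm in diameter, spinning freely on its own axis, on the crank arm, 40 mm from the crank's axis; the point is 116 mm above the counter, the knob reaches from 96 to 136 mm
- mill: dark wooden pepper mill, 56 mm wide, 145 mm high; a bystander, leave it alone; origin under its centre
- ramekin: white ceramic cup, 80 mm wide, 45 mm high; a bystander, leave it alone; origin under its centre
- spatula: kitchen spatula lying flat, beside the robot's base; a bystander, leave it alone; origin under its centre
- jar: amber glass jar, 70 mm wide, 90 mm high; a bystander, leave it alone; origin under its centre
- bowl: steel bowl, 84 mm wide, 55 mm high; a bystander, leave it alone; origin under its centre
- oil: green oil bottle, 60 mm wide, 190 mm high; a bystander, leave it alone; origin under its centre
- brush: brush lying flat, beside the robot's base; a bystander, leave it alone; origin under its centre
There are look-alikes about, which are no part of the job. What is shaped like the log3 but blue is not meant.

How it is judged:
On the way, in this order (a step that is already met when the one before it is completed fails the run):
1. every log lies still on the cutting board with its label facing up (angle between each of log1, log2, log3's own z axis and vertical below 0.35 rad and x of log1 in the frame of board between -0.16 and 0.16 m and y of log1 in the frame of board between -0.225 and 0.225 m and z of each of log1, log2, log3 in the frame of board below 0.052 m and linear speed of each of log1, log2, log3 below 0.05 m/s and x of log2 in the frame of board between -0.16 and 0.16 m and y of log2 in the frame of board between -0.225 and 0.225 m and x of log3 in the frame of board between -0.16 and 0.16 m and y of log3 in the frame of board between -0.225 and 0.225 m), for 0.3 s.
2. every log lies in a lane, label up, and the lid is shut (angle between each of log1, log2, log3's own z axis and vertical below 0.35 rad and (distance between log1 and lane0 below 0.028 m or distance between log1 and lane1 below 0.028 m or distance between log1 and lane2 below 0.028 m) and linear speed of each of log1, log2, log3 below 0.05 m/s and (distance between log2 and lane0 below 0.028 m or distance between log2 and lane1 below 0.028 m or distance between log2 and lane2 below 0.028 m) and (distance between log3 and lane0 below 0.028 m or distance between log3 and lane1 below 0.028 m or distance between log3 and lane2 below 0.028 m) and value of joint lid below 0.06 rad), for 0.2 s.
3. the pump has been cranked four turns clockwise (value of joint lid below 0.06 rad and value of joint crank between 24.53 and 25.73 rad), for 0.2 s.
At the end, for the whole second after the job is handed in: Every log that is there lies still in a lane of the chill box (its centre within 28 mm of the lane's middle point) with its label within 20 degrees (0.35 rad) of straight up; the lid is shut (within 0.06 rad) and the crank stands four turns clockwise of its start (25.13 rad, within 0.6 rad) (all of step 3 and angle between each of log1, log2, log3's own z axis and vertical below 0.35 rad and (distance between log1 and lane0 below 0.028 m or distance between log1 and lane1 below 0.028 m or distance between log1 and lane2 below 0.028 m) and linear speed of each of log1, log2, log3 below 0.05 m/s and (distance between log2 and lane0 below 0.028 m or distance between log2 and lane1 below 0.028 m or distance between log2 and lane2 below 0.028 m) and (distance between log3 and lane0 below 0.028 m or distance between log3 and lane1 below 0.028 m or distance between log3 and lane2 below 0.028 m)); the robot touches nothing.
It fails at once if a bystander is pushed more than 40 mm from its place (distance of any of mill, ramekin, spatula, jar, bowl, oil, brush from where it was at the start of the episode above 0.04 m).
It fails at once if the pump is cranked a turn or more while the lid is open (value of joint crank above 6.28 rad and value of joint lid above 0.3 rad).
Of log1, log2, log3 only 2 to 3 are there at a start; the rules pass over those that are not, and their reading is None.
At some moment in a run one of log1, log2, log3 may be knocked a few centimetres aside while the robot is not near it.
Once in a run the grip may slacken for a moment while it holds something.
It also fails if it takes over 210 s, if anything falls off the work surface, if the arm or the gripper's body presses on something with over 40 N, if the wrist force passes 120 N, or if a joint passes its speed limit or range.

## Robot

A 6-joint arm with a two-finger parallel gripper is mounted at the origin on the work surface. World frame = base frame: x ahead of the robot, y to its left, z up, the work surface at z = 0. Lengths are in m, angles in rad, forces in N, time in s.
With the tool pointing down it reaches from about 0.25 to 0.725 m from the base axis. Payload 4 kg.
Tool frame: the origin (TCP) lies midway between the tips of the shut fingers; the grasp point (between the pads) lies 19 mm behind it; z points along the fingers, y is the line along which they close (so a half turn about z gives the same grasp; the last joint's range is limited). The gripper opens to 85 mm and grips with 20 to 120 N. Pads are 22 mm wide; open, the fingers measure 114 mm over their backs; the gripper's body (76 mm by 85 mm) begins 54 mm behind the grasp point. The pads swing forward as they close: fully open they stand 13 mm farther back than shut.
Start: joints at [1.17, 0.241, 0.005, 1.335, 0, 1.571], TCP at [0.195, 0.46, 0.231] pointing down, gripper open.
Joint ranges: [-2.72, 2.72], [-1.05, 1.87], [-1.09, 1.28], [-1.99, 2.15], [-1.42, 1.44], [-3.14, 3.14]. Speed limits (rad/s): [2.79, 2.79, 3.14, 3.14, 3.14, 3.14].

## Interface

Orientations are given as a unit quaternion [x, y, z, w].
In Python, from workcell import bot gives the robot as it stands.
- The arm moves only by the tool move_arm, never from a script. Its argument "motion" is a list of rows, each an object of numbers: "x", "y", "z": the shift along the tool's x, y, z in cm; "yaw": the turn about the tool's z in degrees. A call has 1 to 20 rows; each row is the pose to reach, as a shift and turn from the pose commanded when the call began, along the tool's axes at that moment; what a row does not reach only later rows make up. A row lasts 1/8 s, in which the tool goes at most 62.5 mm and 10.7 degrees, less where a joint would pass 70% of its speed; a pose out of reach is approached as far as the arm can. A call with a gripper value outside its range is refused whole. "gripper" is the opening, from -1 (shut) to 1 (fully open), set as the call begins (left out, the last holds). The fingers move at their own pace and stop on an object; the grip force is fixed at half the most. Time passes only in rows, so rows that repeat a pose let the fingers close. It gives the time, the measured TCP pose, the force, the opening and the grip force at its end, in the units of the state.
- bot.get_obs(): the state, without advancing time (a new reading comes with each control period).
- bot.camera(name): name is "scene" or "top"; returns the picture (420x560x3 uint8, blue, green, red); there is no depth.
- bot.camera_model(name): a dict with "K" (3x3 intrinsics, pixels), "world_from_camera" (4x4, takes a point from camera to world coordinates). Camera axes: x right, y down, z forward; pixel columns grow to the right and rows downward; lengths in m; the calibration is good to about 2 mm. A picture is of the moment at which its call begins. camera_model takes no time and is no camera call.
- bot.job_done(): hands the job in; it is judged then, once.
Trained networks look in the newest picture that a camera, given by its name, has taken for a name from the list of things; names that differ only in an ending like _2 or _b are one class to them, and where a whole thing is asked for, a point or a joint stands for the part that bears it (a point fixed in the world has none). Each returns a list of dicts, best first, with "score" (0 to 1); they miss things now and then, are a little off and sometimes report something else, mostly with a low value. They report only what shows in the picture. A call takes as long as a camera call. They do not tell look-alikes from the thing itself.
- bot.cut_out(camera, name): "mask" (420x560 bool, what is visible of it) and "centre" ([row, column] in pixels, amid what is visible of it).
The state is a dict: "clock": time; "joint_pos": joint angles; "joint_vel": joint speeds; "tau": joint torques, N m; "eef_pos": TCP position; "tool_rot": TCP orientation; "ft_force": force on the tool from outside, world axes, zero at the start; "ft_torque": the same for the moment, N m; "grip_width": finger opening in m; "grasp_force": force on a finger pad.
Only numpy, scipy, OpenCV 4.12 (cv2) and the standard library are available. Lean on these libraries where they do the work, as an engineer would, in place of code of your own. Each camera call takes 0.05 s, during which the arm holds its last target. There are 200 camera calls.

## Working session

There is one attempt and no reset: what is moved stays moved. The work goes in short steps, Python scripts to look and compute and a tool call to move; the robot and the scene stay as the last step left them, time stands still between calls to the robot, and variables do not carry over. Pictures are saved under pics/ and viewed, at most 14 in all, crops included, and the job is handed in when it is done.

Besides the shell and the picture viewer there is one more tool, called after "Emit:" by a JSON object that holds its "api" and its "payload", one argument or row to a line. move_arm: Moves the arm, as the interface text tells. Its arguments: {"type":"object","properties":{"motion":{"type":"array"},"gripper":{"type":"number"}},"required":["motion"]}

```bash
ls; mkdir -p pics; python3 - <<'E'
from workcell import bot
import cv2,numpy as np
for n in("scene","top"):
    cv2.imwrite(f"pics/{n}0.png",bot.camera(n)); m=bot.camera_model(n); print(n,np.round(m["K"],1).tolist(),np.round(m["world_from_camera"],3).tolist())
print(bot.get_obs())
E
```

```text
pics
scene [[395.4, 0.0, 282.3], [0.0, 395.4, 207.6], [0.0, 0.0, 1.0]] [[0.384, 0.534, -0.753, 1.28], [0.923, -0.218, 0.316, -0.332], [0.005, -0.817, -0.577, 0.689], [0.0, 0.0, 0.0, 1.0]]
top [[537.2, 0.0, 292.1], [0.0, 537.2, 191.8], [0.0, 0.0, 1.0]] [[-0.019, -0.981, 0.192, 0.27], [-1.0, 0.022, 0.013, -0.013], [-0.017, -0.192, -0.981, 1.318], [0.0, 0.0, 0.0, 1.0]]
{'clock': 0.1, 'joint_pos': array([1.16998531e+00, 2.41320516e-01, 3.87944923e-03, 1.33521062e+00,
       3.67030018e-05, 1.57076401e+00]), 'joint_vel': array([ 0.00012473, -0.00262948,  0.00145641,  0.00072632,  0.00118787,
       -0.00107034]), 'tau': array([-4.79081373e-04, -3.73137546e+01,  2.53009593e+01,  1.08892037e-02,
       -4.10537439e-05, -2.18222667e-06]), 'eef_pos': array([0.19485392, 0.45986131, 0.23051836]), 'tool_rot': array([ 1.99050834e-01,  9.79988727e-01, -9.05458631e-04, -2.02669417e-04]), 'ft_force': array([-0.32309813,  0.61695936, -0.02099092]), 'ft_torque': array([ 0.01236431, -0.03766982, -0.03334377]), 'grasp_force': 0.0, 'grip_width': 0.08527666538820945}
```

View pics/scene0.png

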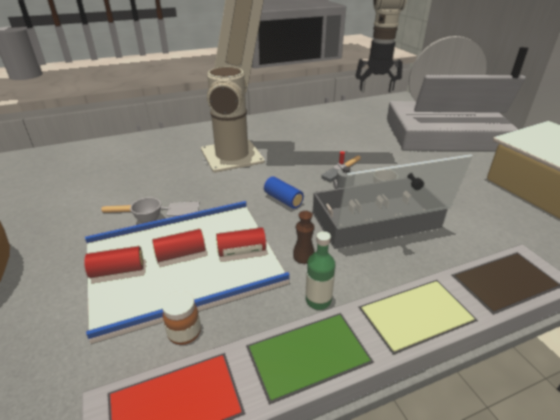

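View pics/top0.png

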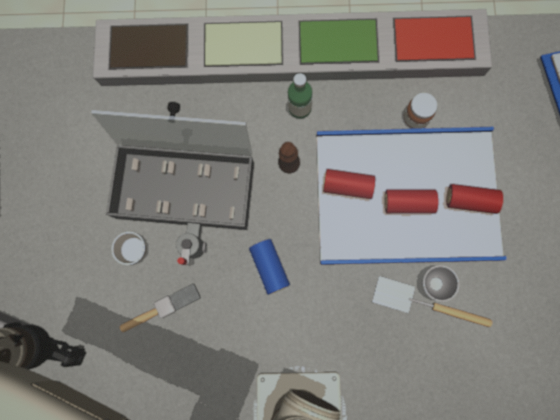

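The scene view shows three red logs on the white board (about (115,262), (178,245), (241,241)), and only the last one shows a bit of label, low on its far side. The top view shows the same logs at (475,198), (411,201) and (349,184). The box is at (180,188), its crank knob at (182,261), and the blue decoy at (269,266).

```bash
cat > h.py <<'E'
from workcell import bot
import cv2,numpy as np
M={n:bot.camera_model(n) for n in("scene","top")}
def ray(n,px):  # px (N,2) col,row
    K,T=M[n]["K"],np.array(M[n]["world_from_camera"]); px=np.atleast_2d(px).astype(float)
    d=np.c_[px,np.ones(len(px))]@np.linalg.inv(K).T@T[:3,:3].T
    return T[:3,3],d
def onz(n,px,z):
    o,d=ray(n,px); return o+d*((z-o[2])/d[:,2])[:,None]
def proj(n,P):
    K,T=M[n]["K"],np.array(M[n]["world_from_camera"]); c=(np.atleast_2d(P)-T[:3,3])@T[:3,:3]; q=c@np.array(K).T
    return q[:,:2]/q[:,2:]
def tri(pa,pb):
    A=[];b=[]
    for n,p in(("scene",pa),("top",pb)):
        o,d=ray(n,p); d=d[0]/np.linalg.norm(d[0]); Q=np.eye(3)-np.outer(d,d); A.append(Q);b.append(Q@o)
    return np.linalg.lstsq(np.vstack(A),np.hstack(b),rcond=None)[0]
def red(img):
    h=cv2.cvtColor(img,cv2.COLOR_BGR2HSV); return (((h[...,0]<8)|(h[...,0]>172))&(h[...,1]>120)&(h[...,2]>50)).astype(np.uint8)
def logs(img,zc=0.045,roi=(140,260,300,520)):
    """per red blob (label holes bridged): centre at zc, axis angle, label angle estimate (+ toward +x)"""
    r=red(img); m=np.zeros_like(r); a,b,c,d=roi; m[a:b,c:d]=r[a:b,c:d]
    cl=cv2.morphologyEx(m,cv2.MORPH_CLOSE,np.ones((17,3),np.uint8))
    n,lab,st,_=cv2.connectedComponentsWithStats(cl); out=[]
    for i in range(1,n):
        if st[i,4]<300: continue
        ys,xs=np.where(lab==i); W=onz("top",np.c_[xs,ys],zc)[:,:2].astype(np.float32)
        (cx,cy),(w,h),ang=cv2.minAreaRect(W); bp=cv2.boxPoints(((cx,cy),(w,h),ang))
        e=[bp[1]-bp[0],bp[2]-bp[1]]; L=max(e,key=np.linalg.norm); L=L*np.sign(L[1]) ; yaw=np.arctan2(-L[0],L[1])
        hole=(lab==i)&(m==0); hole=cv2.erode(hole.astype(np.uint8),np.ones((2,2),np.uint8)); out.append(dict(c=(cx,cy),size=(max(w,h),min(w,h)),yaw=yaw,bb=st[i,:4].tolist(),hole=int(hole.sum())))
        if hole.sum()>60:
            hy,hx=np.where(hole); o,dd=ray("top",np.array([[hx.mean(),hy.mean()]])); u=np.array([np.cos(yaw),np.sin(yaw)])
            for _ in range(1):
                # intersect ray with cylinder in (u,z) plane
                p=np.array([(o[:2]-[cx,cy])@u,o[2]-zc]); v=np.array([dd[0,:2]@u,dd[0,2]]); A=v@v;B=2*p@v;C=p@p-.03**2
                D=B*B-4*A*C; t=(-B-np.sqrt(max(D,0)))/(2*A); q=p+v*t
            out[-1]["phi"]=float(np.arctan2(q[0],q[1]))
    return sorted(out,key=lambda o:-o["c"][1])
def show(ls):
    for o in ls: print(np.round(o["c"],3),"size",np.round(o["size"],3),"yaw %.2f hole %d phi %s"%(o["yaw"],o["hole"],o.get("phi")),o["bb"])
def go(x,y,z,yaw=None):
    """shift in tool cm and yaw deg to reach world target; yaw = world angle (deg) of tool y, mod 180"""
    from scipy.spatial.transform import Rotation as R
    s=bot.get_obs(); r=R.from_quat(s["tool_rot"]); d=r.inv().apply(np.array([x,y,z])-s["eef_pos"])*100
    ty=r.apply([0,1,0]); cur=np.degrees(np.arctan2(ty[1],ty[0]))
    dy=None if yaw is None else [round(-((yaw-cur+90)%180-90),1)]
    print("go",np.round([x,y,z],3),"-> cm",np.round(d,1),"yaw",dy,"cur",round(cur,1),"q6",round(s["joint_pos"][5],2))
E
python3 - <<'E'
from h import *
T=bot.camera("top");S=bot.camera("scene")
show(logs(T))
h=cv2.cvtColor(T,cv2.COLOR_BGR2HSV); b=((h[...,0]>105)&(h[...,0]<130)&(h[...,1]>120)&(h[...,2]>60)).astype(np.uint8)
b[:,:305]=0;b[:,515:]=0
n,l,s,c=cv2.connectedComponentsWithStats(b)
for i in range(1,n):
    if s[i,4]>100:
        ys,xs=np.where(l==i); W=onz("top",np.c_[xs,ys],.033)[:,:2].astype(np.float32); print("rail",cv2.minAreaRect(W),s[i,4])
c={}
for nm in("log1","tray","crank_knob","lid","mill","jar","oil","board"):
    for cam in("scene","top"):
        L=bot.cut_out(cam,nm); c[nm,cam]=L
        print(nm,cam,[(round(q["score"],2),np.round(q["centre"]).tolist(),int(q["mask"].sum())) for q in L[:4]])
    if nm!="log1" and c[nm,"scene"] and c[nm,"top"]:
        print(nm,np.round(tri(c[nm,"scene"][0]["centre"][::-1],c[nm,"top"][0]["centre"][::-1]),3))
E
```

```text
[ 0.537 -0.134] size [0.118 0.052] yaw -0.18 hole 0 phi None [325, 170, 49, 28]
[ 0.49  -0.284] size [0.119 0.049] yaw -0.02 hole 0 phi None [387, 191, 51, 21]
[ 0.493 -0.437] size [0.123 0.055] yaw -0.14 hole 0 phi None [450, 185, 53, 28]
rail ((0.6695840358734131, -0.27915358543395996), (0.008584467694163322, 0.4317324757575989), 0.09969913959503174) 565
rail ((0.35034075379371643, -0.27911126613616943), (0.006722967140376568, 0.4352636933326721), 0.17353233695030212) 490
log1 scene [(0.97, [242.0, 240.0], 1244), (0.84, [191.0, 283.0], 790), (0.63, [244.0, 181.0], 1297)]
log1 top [(0.93, [198.0, 477.0], 1386), (0.88, [185.0, 350.0], 1206), (0.65, [264.0, 268.0], 1345), (0.6, [202.0, 413.0], 1293)]
tray scene [(0.89, [197.0, 386.0], 9755)]
tray top [(0.75, [173.0, 182.0], 16428), (0.58, [199.0, 412.0], 1288)]
tray [0.563 0.267 0.094]
crank_knob scene [(0.61, [163.0, 345.0], 156)]
crank_knob top []
lid scene [(0.81, [189.0, 401.0], 6534)]
lid top [(0.59, [171.0, 180.0], 16295), (0.57, [133.0, 174.0], 4900)]
lid [0.574 0.281 0.117]
mill scene [(0.9, [241.0, 307.0], 901), (0.28, [173.0, 335.0], 275)]
mill top [(0.9, [158.0, 290.0], 577)]
mill [0.604 0.013 0.052]
jar scene [(0.92, [318.0, 181.0], 1684)]
jar top [(0.71, [114.0, 420.0], 924), (0.19, [131.0, 176.0], 5044)]
jar [ 0.712 -0.317  0.037]
oil scene [(0.82, [276.0, 321.0], 1758), (0.36, [239.0, 304.0], 799)]
oil top [(0.69, [98.0, 298.0], 924)]
oil [ 0.747 -0.017  0.073]
board scene [(0.72, [280.0, 172.0], 13797), (0.43, [187.0, 400.0], 6402)]
board top [(0.6, [185.0, 407.0], 20141)]
board [ 0.541 -0.3   -0.021]
```

```bash
python3 - <<'E'
from h import *
go(.595,-.124,.16,80); go(.595,-.124,.02,80)
S=bot.camera("scene"); cv2.imwrite("pics/s1.png",cv2.resize(S[210:290,70:290],None,fx=3.6,fy=3.6,interpolation=cv2.INTER_CUBIC))
E
```

```text
go [ 0.595 -0.124  0.16 ] -> cm [-59.6 -38.2   7.1] yaw [np.float64(-13.0)] cur 67.0 q6 1.57
go [ 0.595 -0.124  0.02 ] -> cm [-59.6 -38.2  21.1] yaw [np.float64(-13.0)] cur 67.0 q6 1.57
```

View pics/s1.png

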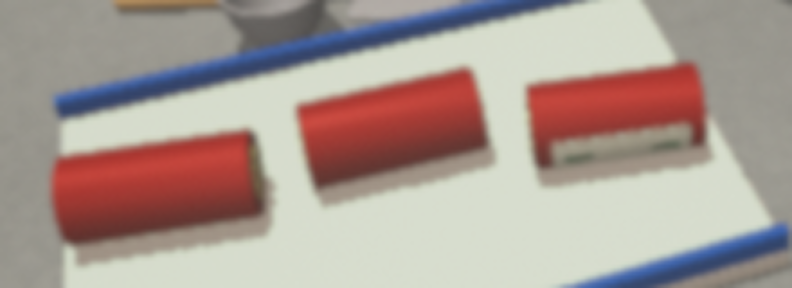

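The enlarged crop shows the right-hand log's label low on its far side (crop about (620,145)), roughly 1.8 rad from up. The other two labels are hidden, so they point down or toward the robot.

Emit:
{"api": "move_arm", "payload": {
  "motion": [
    {"x": -59.6, "y": -38.2, "z": 3, "yaw": -13},
    {"x": -59.6, "y": -38.2, "z": 3, "yaw": -13},
    {"x": -59.6, "y": -38.2, "z": 3, "yaw": -13},
    {"x": -59.6, "y": -38.2, "z": 3, "yaw": -13},
    {"x": -59.6, "y": -38.2, "z": 3, "yaw": -13},
    {"x": -59.6, "y": -38.2, "z": 3, "yaw": -13},
    {"x": -59.6, "y": -38.2, "z": 3, "yaw": -13},
    {"x": -59.6, "y": -38.2, "z": 3, "yaw": -13},
    {"x": -59.6, "y": -38.2, "z": 3, "yaw": -13},
    {"x": -59.6, "y": -38.2, "z": 3, "yaw": -13},
    {"x": -59.6, "y": -38.2, "z": 3, "yaw": -13},
    {"x": -59.6, "y": -38.2, "z": 3, "yaw": -13},
    {"x": -59.6, "y": -38.2, "z": 3, "yaw": -13},
    {"x": -59.6, "y": -38.2, "z": 12, "yaw": -13},
    {"x": -59.6, "y": -38.2, "z": 21.1, "yaw": -13},
    {"x": -59.6, "y": -38.2, "z": 21.1, "yaw": -13},
    {"x": -59.6, "y": -38.2, "z": 21.1, "yaw": -13}
  ],
  "gripper": 0.5
}}

```text
clock: 3.18
eef_pos: [0.5895, -0.1216, 0.0157]
tool_rot: [0.086, 0.996, 0.001, -0.006]
ft_force: [-0.5, 0.0, -0.5]
grip_width: 0.0643
grasp_force: 0.0
```

```bash
python3 - <<'E'
from h import *
s=bot.get_obs();print(s["eef_pos"],s["ft_force"],s["grip_width"]); go(.595,-.134,.02,80)
E
```

```text
[ 0.58945365 -0.12162293  0.01571704] [-0.48957293  0.00877035 -0.5458068 ] 0.06434396476165015
go [ 0.595 -0.134  0.02 ] -> cm [-0.8 -1.1 -0.4] yaw [np.float64(0.1)] cur 80.1 q6 -0.03
```

Emit:
{"api": "move_arm", "payload": {
  "motion": [
    {"x": 0.9, "y": -1, "z": -0.4},
    {"x": 1.5, "y": -1, "z": -0.4},
    {"x": 2.2, "y": -1, "z": -0.4},
    {"x": 2.9, "y": -1, "z": -0.4},
    {"x": 3.6, "y": -1, "z": -0.4},
    {"x": 4.3, "y": -1, "z": -0.4},
    {"x": 4.9, "y": -1, "z": -0.4},
    {"x": 5.4, "y": -1, "z": -0.4},
    {"x": 5.8, "y": -1, "z": -0.4},
    {"x": 6.0, "y": -1, "z": -0.4},
    {"x": 6.0, "y": -1, "z": -0.4}
  ]
}}

```text
invalid input at $.motion[0]: expected keys x, y, z, yaw
```

```bash
python3 - <<'E'
from h import *
T=bot.camera("top"); show(logs(T)); cv2.imwrite("pics/t1.png",cv2.resize(T[120:270,300:520],None,fx=3.5,fy=3.5))
E
```

```text
[ 0.49  -0.287] size [0.113 0.049] yaw -0.02 hole 0 phi None [390, 191, 48, 21]
[ 0.492 -0.437] size [0.123 0.055] yaw -0.14 hole 0 phi None [450, 185, 53, 28]
```

View pics/t1.png

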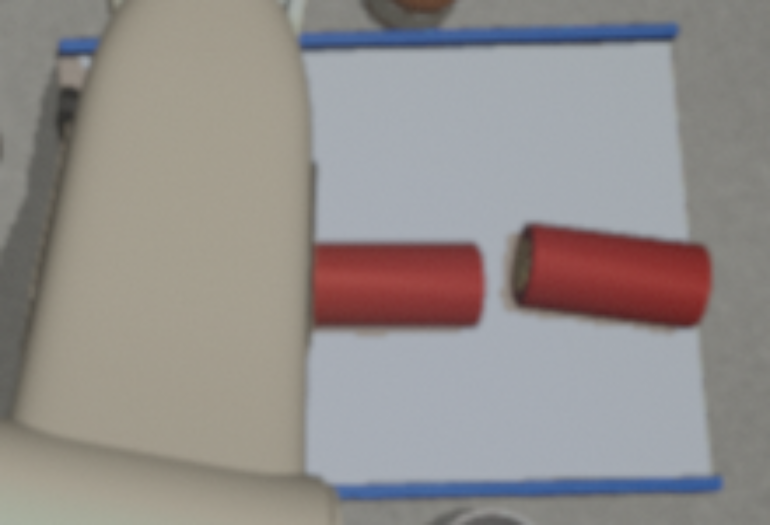

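The arm covers the first log, at about (190,270) in the crop. The other two logs haven't moved. The push was refused because every row needs all four keys, so I'll send it again.

Emit:
{"api": "move_arm", "payload": {
  "motion": [
    {"x": 0.9, "y": -1, "z": -0.4, "yaw": 0},
    {"x": 1.5, "y": -1, "z": -0.4, "yaw": 0},
    {"x": 2.2, "y": -1, "z": -0.4, "yaw": 0},
    {"x": 2.9, "y": -1, "z": -0.4, "yaw": 0},
    {"x": 3.6, "y": -1, "z": -0.4, "yaw": 0},
    {"x": 4.3, "y": -1, "z": -0.4, "yaw": 0},
    {"x": 4.9, "y": -1, "z": -0.4, "yaw": 0},
    {"x": 5.4, "y": -1, "z": -0.4, "yaw": 0},
    {"x": 5.8, "y": -1, "z": -0.4, "yaw": 0},
    {"x": 6.0, "y": -1, "z": -0.4, "yaw": 0},
    {"x": 6.0, "y": -1, "z": -0.4, "yaw": 0}
  ]
}}

```text
clock: 4.6
eef_pos: [0.5339, -0.1233, 0.0243]
tool_rot: [0.087, 0.996, -0.0, -0.0]
ft_force: [1.2, 0.1, 0.6]
grip_width: 0.0637
grasp_force: 0.0
```

```bash
python3 - <<'E'
from h import *
s=bot.get_obs();print(s["ft_force"])
S=bot.camera("scene"); cv2.imwrite("pics/s2.png",cv2.resize(S[190:290,70:290],None,fx=3.6,fy=3.6))
go(.445,-.437,.25,82);go(.425,-.437,.02,82)
go(.445,-.284,.25,89);go(.425,-.284,.02,89)
E
```

```text
[1.21613065 0.07895539 0.63280071]
go [ 0.445 -0.437  0.25 ] -> cm [  3.3 -32.4 -22.6] yaw [np.float64(-2.0)] cur 80.0 q6 -0.05
go [ 0.425 -0.437  0.02 ] -> cm [  5.3 -32.8   0.4] yaw [np.float64(-2.0)] cur 80.0 q6 -0.05
go [ 0.445 -0.284  0.25 ] -> cm [  6.  -17.4 -22.6] yaw [np.float64(-9.0)] cur 80.0 q6 -0.05
go [ 0.425 -0.284  0.02 ] -> cm [  8.  -17.7   0.4] yaw [np.float64(-9.0)] cur 80.0 q6 -0.05
```

View pics/s2.png

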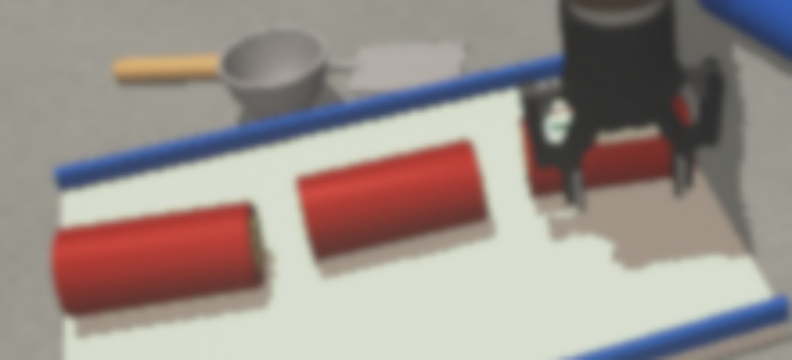

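Log A's label is now near the top, partly behind the gripper at crop (620,130). Next is B, pushed from the robot side.

Emit:
{"api": "move_arm", "payload": {
  "motion": [
    {"x": 0, "y": 0, "z": -6, "yaw": 0},
    {"x": 0, "y": 0, "z": -10, "yaw": 0},
    {"x": 4, "y": -6, "z": -10, "yaw": -5},
    {"x": 8, "y": -12, "z": -10, "yaw": -9},
    {"x": 8, "y": -17.7, "z": -10, "yaw": -9},
    {"x": 8, "y": -17.7, "z": -10, "yaw": -9},
    {"x": 8, "y": -17.7, "z": -5, "yaw": -9},
    {"x": 8, "y": -17.7, "z": 0.4, "yaw": -9},
    {"x": 8, "y": -17.7, "z": 0.4, "yaw": -9},
    {"x": 8, "y": -17.7, "z": 0.4, "yaw": -9}
  ]
}}

```text
clock: 5.9
eef_pos: [0.4258, -0.284, 0.0216]
tool_rot: [0.008, 1.0, -0.0, 0.001]
ft_force: [0.8, -0.3, -0.1]
grip_width: 0.0639
grasp_force: 0.0
```

```bash
python3 - <<'E'
from h import *
T=bot.camera("top"); show(logs(T)); go(.524,-.284,.02,89)
E
```

```text
[ 0.405 -0.111] size [0.119 0.053] yaw -0.16 hole 0 phi None [316, 224, 52, 29]
[ 0.49  -0.276] size [0.103 0.049] yaw -0.02 hole 0 phi None [387, 191, 44, 21]
go [ 0.524 -0.284  0.02 ] -> cm [-9.7  0.2  0.3] yaw [np.float64(0.1)] cur 89.1 q6 -0.57
```

The push was too fast: A coasted on to x≈0.405. From here I'll straddle each log with the fingers slightly open, so the front finger stops the coasting.

Emit:
{"api": "move_arm", "payload": {
  "motion": [
    {"x": 0, "y": 0, "z": -5, "yaw": 0},
    {"x": 0, "y": 0, "z": -10, "yaw": 10},
    {"x": -2, "y": 0, "z": -10, "yaw": 20},
    {"x": -4, "y": 0, "z": -10, "yaw": 30},
    {"x": -6.4, "y": 0, "z": -10, "yaw": 40},
    {"x": -6.4, "y": 0, "z": -10, "yaw": 50},
    {"x": -6.4, "y": 0, "z": -10, "yaw": 60},
    {"x": -6.4, "y": 0, "z": -10, "yaw": 70},
    {"x": -6.4, "y": 0, "z": -10, "yaw": 80},
    {"x": -6.4, "y": 0, "z": -10, "yaw": 90},
    {"x": -6.4, "y": 0, "z": -10, "yaw": 90}
  ],
  "gripper": 0.9
}}

```text
clock: 7.32
eef_pos: [0.4899, -0.2854, 0.1231]
tool_rot: [0.712, 0.702, 0.001, 0.002]
ft_force: [0.3, -0.4, 0.0]
grip_width: 0.0812
grasp_force: 0.0
```

```bash
python3 - <<'E'
from h import *
T=bot.camera("top"); show(logs(T)); S=bot.camera("scene"); cv2.imwrite("pics/s3.png",cv2.resize(S[190:290,70:290],None,fx=3.6,fy=3.6)); go(.49,-.284,.02,-1)
E
```

```text
[ 0.405 -0.111] size [0.119 0.053] yaw -0.17 hole 0 phi None [316, 224, 51, 29]
[ 0.491 -0.261] size [0.071 0.049] yaw -0.02 hole 0 phi None [388, 191, 30, 21]
go [ 0.49  -0.284  0.02 ] -> cm [ 0.1  0.  10.2] yaw [np.float64(0.2)] cur -0.8 q6 1.06
```

View pics/s3.png

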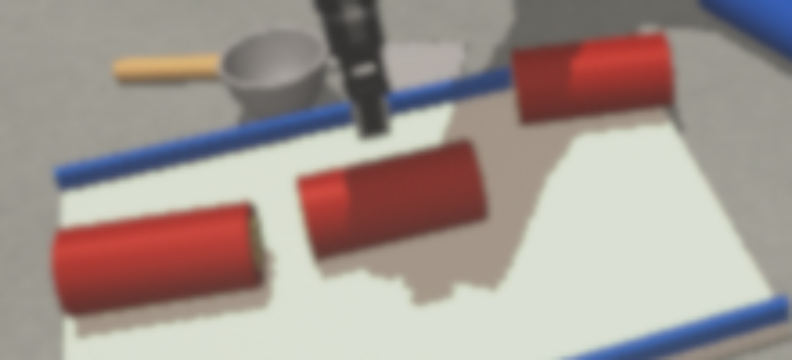

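A lies at the near rail with its label hidden on the robot side, and B and C are where they were. Now lowering over B.

Emit:
{"api": "move_arm", "payload": {
  "motion": [
    {"x": 0, "y": 0, "z": 5, "yaw": 0},
    {"x": 0, "y": 0, "z": 10.2, "yaw": 0},
    {"x": 0, "y": 0, "z": 10.2, "yaw": 0},
    {"x": 0, "y": 0, "z": 10.2, "yaw": 0}
  ]
}}

```text
clock: 7.92
eef_pos: [0.4898, -0.2856, 0.0201]
tool_rot: [0.713, 0.701, 0.0, 0.001]
ft_force: [-0.5, -0.4, 0.9]
grip_width: 0.0809
grasp_force: 0.0
```

Emit:
{"api": "move_arm", "payload": {
  "motion": [
    {"x": 0, "y": 0, "z": 0, "yaw": 0},
    {"x": 0, "y": 0, "z": 0, "yaw": 0},
    {"x": 0, "y": 0.5, "z": 0, "yaw": 0},
    {"x": 0, "y": 1, "z": 0, "yaw": 0},
    {"x": 0, "y": 1.5, "z": 0, "yaw": 0},
    {"x": 0, "y": 2, "z": 0, "yaw": 0},
    {"x": 0, "y": 2.5, "z": 0, "yaw": 0},
    {"x": 0, "y": 3, "z": 0, "yaw": 0},
    {"x": 0, "y": 3.5, "z": 0, "yaw": 0},
    {"x": 0, "y": 4, "z": 0, "yaw": 0},
    {"x": 0, "y": 4.5, "z": 0, "yaw": 0},
    {"x": 0, "y": 5, "z": 0, "yaw": 0},
    {"x": 0, "y": 5.5, "z": 0, "yaw": 0},
    {"x": 0, "y": 6, "z": 0, "yaw": 0},
    {"x": 0, "y": 6.4, "z": 0, "yaw": 0},
    {"x": 0, "y": 6.8, "z": 0, "yaw": 0},
    {"x": 0, "y": 7.1, "z": 0, "yaw": 0},
    {"x": 0, "y": 7.3, "z": 0, "yaw": 0},
    {"x": 0, "y": 7.4, "z": 0, "yaw": 0},
    {"x": 0, "y": 7.4, "z": 0, "yaw": 0}
  ],
  "gripper": 0.5
}}

```text
clock: 10.42
eef_pos: [0.5625, -0.2862, 0.0183]
tool_rot: [0.713, 0.701, 0.0, 0.0]
ft_force: [0.3, 0.1, -1.1]
grip_width: 0.0641
grasp_force: 0.0
```

```bash
python3 - <<'E'
from h import *
T=bot.camera("top"); show(logs(T)); S=bot.camera("scene"); cv2.imwrite("pics/s4.png",np.vstack([cv2.resize(S[190:290,70:290],None,fx=3,fy=3),cv2.resize(T[140:240,300:520],None,fx=3,fy=3)])[:600]); print(bot.get_obs()["eef_pos"])
E
```

```text
[ 0.488 -0.464] size [0.068 0.056] yaw -0.14 hole 0 phi None [473, 188, 30, 25]
[ 0.56242158 -0.28613439  0.0182799 ]
```

View pics/s4.png

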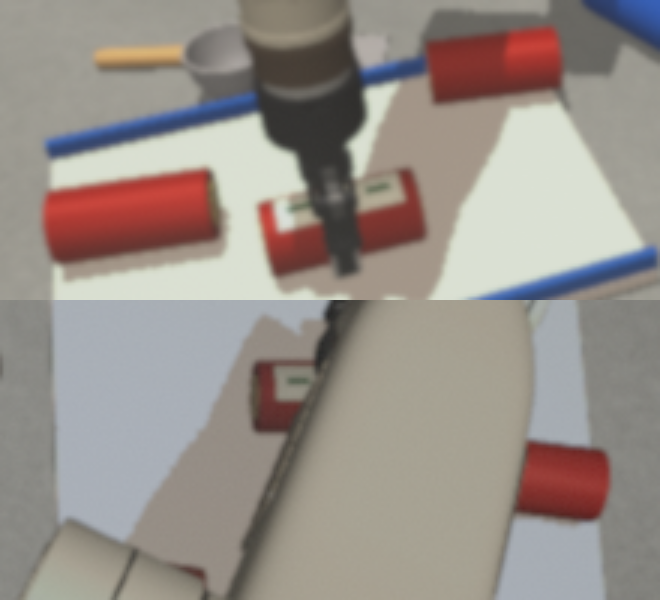

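B's label is now nearly up: it shows at crop (340,190) in the scene half and (295,383) in the top half, leaning a little to the far side.

```bash
cat >> h.py <<'E'
def phi(n,px,c,yaw=0,zc=.045):
    o,d=ray(n,px); u=np.array([np.cos(yaw),np.sin(yaw)]); out=[]
    for dd in d:
        p=np.array([(o[:2]-c)@u,o[2]-zc]); v=np.array([dd[:2]@u,dd[2]]); A=v@v;B=2*p@v;C=p@p-.03**2
        q=p+v*(-B-np.sqrt(max(B*B-4*A*C,0)))/(2*A); out.append(round(float(np.arctan2(*q)),2))
    return out
E
python3 - <<'E'
from h import *
print(phi("top",[[398,161.7],[398,174]],(.5625,-.286)))
print(phi("scene",[[70+282/3,190+200/3],[70+287/3,190+230/3],[70+402/3,190+173/3],[70+408/3,190+204/3]],(.5625,-.286)))
E
```

```text
[0.72, -0.39]
[-0.23, 0.73, -0.07, 0.87]
```

Emit:
{"api": "move_arm", "payload": {
  "motion": [
    {"x": 0, "y": -0.2, "z": 0, "yaw": 0},
    {"x": 0, "y": -0.4, "z": 0, "yaw": 0},
    {"x": 0, "y": -0.6, "z": 0, "yaw": 0},
    {"x": 0, "y": -0.8, "z": 0, "yaw": 0},
    {"x": 0, "y": -0.9, "z": 0, "yaw": 0},
    {"x": 0, "y": -0.9, "z": 0, "yaw": 0}
  ]
}}

```text
clock: 11.28
eef_pos: [0.5534, -0.286, 0.0183]
tool_rot: [0.713, 0.701, -0.0, -0.0]
ft_force: [-0.1, -0.0, -0.2]
grip_width: 0.0638
grasp_force: 0.0
```

Emit:
{"api": "move_arm", "payload": {
  "motion": [
    {"x": 0, "y": 0, "z": 0, "yaw": 0},
    {"x": 0, "y": 0, "z": 0, "yaw": 0},
    {"x": 0, "y": 0, "z": 0, "yaw": 0},
    {"x": 0, "y": 0, "z": -5, "yaw": 0},
    {"x": 0, "y": 0, "z": -10, "yaw": 0},
    {"x": -5, "y": -2, "z": -10, "yaw": 2},
    {"x": -10, "y": -4, "z": -10, "yaw": 4},
    {"x": -15.2, "y": -5.9, "z": -10, "yaw": 7},
    {"x": -15.2, "y": -5.9, "z": -10, "yaw": 7},
    {"x": -15.2, "y": -5.9, "z": -10, "yaw": 7}
  ],
  "gripper": 0.9
}}

```text
clock: 12.52
eef_pos: [0.4917, -0.4369, 0.118]
tool_rot: [0.755, 0.656, 0.0, -0.0]
ft_force: [0.5, 0.1, 1.2]
grip_width: 0.0815
grasp_force: 0.0
```

```bash
python3 - <<'E'
from h import *
T=bot.camera("top"); show(logs(T)); go(.492,-.437,.025,-8)
S=bot.camera("scene"); cv2.imwrite("pics/s5.png",np.vstack([cv2.resize(S[190:290,70:290],None,fx=3,fy=3),cv2.resize(T[140:240,300:520],None,fx=3,fy=3)])[:600])
E
```

```text
[ 0.405 -0.111] size [0.119 0.053] yaw -0.17 hole 0 phi None [316, 224, 51, 29]
[ 0.555 -0.285] size [0.117 0.052] yaw -0.02 hole 581 phi -0.07098147346213575 [387, 164, 49, 22]
[ 0.494 -0.425] size [0.097 0.054] yaw -0.16 hole 0 phi None [450, 185, 43, 26]
go [ 0.492 -0.437  0.025] -> cm [-0.1 -0.   9.3] yaw [np.float64(0.1)] cur -7.9 q6 0.98
```

View pics/s5.png

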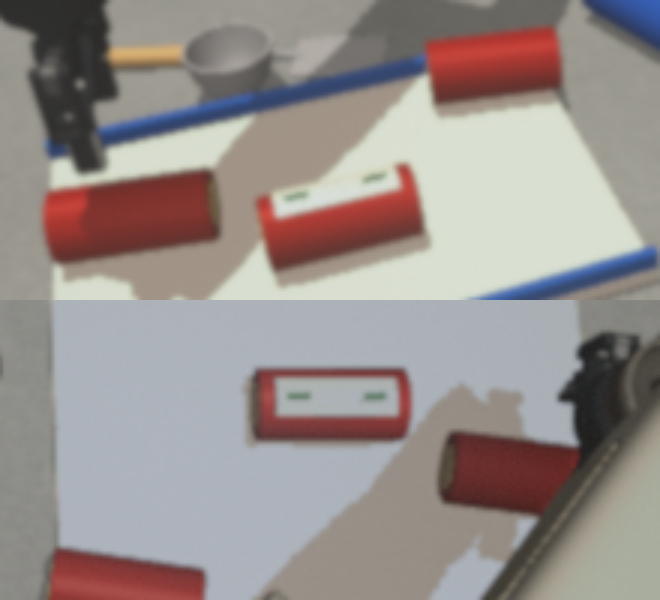

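B is upright at crop (340,395), phi -0.07. Next I'll grip C and move it 6 cm inward, so that rolling it stays within reach.

Emit:
{"api": "move_arm", "payload": {
  "motion": [
    {"x": 0, "y": 0, "z": 5, "yaw": 0},
    {"x": 0, "y": 0, "z": 9.3, "yaw": 0},
    {"x": 0, "y": 0, "z": 9.3, "yaw": 0},
    {"x": 0, "y": 0, "z": 9.3, "yaw": 0}
  ]
}}

```text
clock: 13.12
eef_pos: [0.4934, -0.4369, 0.027]
tool_rot: [0.754, 0.657, 0.0, 0.001]
ft_force: [0.1, -0.4, 0.1]
grip_width: 0.081
grasp_force: 0.0
```

Emit:
{"api": "move_arm", "payload": {
  "motion": [
    {"x": 0, "y": 0, "z": 0, "yaw": 0},
    {"x": 0, "y": 0, "z": 0, "yaw": 0},
    {"x": 0, "y": 0, "z": 0, "yaw": 0},
    {"x": 0, "y": 0, "z": 0, "yaw": 0},
    {"x": 0, "y": 0, "z": -0.8, "yaw": 0},
    {"x": 0, "y": 0, "z": -1.2, "yaw": 0},
    {"x": 0.2, "y": -2, "z": -1.2, "yaw": -3},
    {"x": 0.4, "y": -4, "z": -1.2, "yaw": -6},
    {"x": 0.6, "y": -6.2, "z": -1.2, "yaw": -8},
    {"x": 0.6, "y": -6.2, "z": -1.2, "yaw": -8},
    {"x": 0.6, "y": -6.2, "z": -0.5, "yaw": -8},
    {"x": 0.6, "y": -6.2, "z": 0, "yaw": -8},
    {"x": 0.6, "y": -6.2, "z": 0, "yaw": -8}
  ],
  "gripper": -1
}}

```text
clock: 14.75
eef_pos: [0.4326, -0.4232, 0.0284]
tool_rot: [0.707, 0.707, -0.0, 0.001]
ft_force: [-4.6, 4.5, 15.6]
grip_width: 0.0581
grasp_force: 67.0
```

Emit:
{"api": "move_arm", "payload": {
  "motion": [
    {"x": 0, "y": 0, "z": 0, "yaw": 0},
    {"x": 0, "y": 0, "z": 0.3, "yaw": 0},
    {"x": 0, "y": 0.5, "z": 0.3, "yaw": 0},
    {"x": 0, "y": 1, "z": 0.3, "yaw": 0},
    {"x": 0, "y": 1.5, "z": 0.3, "yaw": 0},
    {"x": 0, "y": 2, "z": 0.3, "yaw": 0},
    {"x": 0, "y": 2.5, "z": 0.3, "yaw": 0},
    {"x": 0, "y": 3, "z": 0.3, "yaw": 0},
    {"x": 0, "y": 3.5, "z": 0.3, "yaw": 0},
    {"x": 0, "y": 4, "z": 0.3, "yaw": 0},
    {"x": 0, "y": 4.5, "z": 0.3, "yaw": 0},
    {"x": 0, "y": 5, "z": 0.3, "yaw": 0},
    {"x": 0, "y": 5.5, "z": 0.3, "yaw": 0},
    {"x": 0, "y": 6, "z": 0.3, "yaw": 0},
    {"x": 0, "y": 6.4, "z": 0.3, "yaw": 0},
    {"x": 0, "y": 6.8, "z": 0.3, "yaw": 0},
    {"x": 0, "y": 7.1, "z": 0.3, "yaw": 0},
    {"x": 0, "y": 7.3, "z": 0.3, "yaw": 0},
    {"x": 0, "y": 7.4, "z": 0.3, "yaw": 0},
    {"x": 0, "y": 7.4, "z": 0.3, "yaw": 0}
  ],
  "gripper": 0.5
}}

```text
clock: 17.25
eef_pos: [0.5054, -0.4224, 0.0223]
tool_rot: [0.707, 0.707, -0.0, -0.0]
ft_force: [0.0, -0.7, -0.1]
grip_width: 0.0644
grasp_force: 0.0
```

```bash
python3 - <<'E'
from h import *
T=bot.camera("top"); show(logs(T)); S=bot.camera("scene"); cv2.imwrite("pics/s6.png",np.vstack([cv2.resize(S[190:290,70:290],None,fx=3,fy=3),cv2.resize(T[140:240,300:520],None,fx=3,fy=3)])[:600])
E
```

```text
[ 0.405 -0.111] size [0.12  0.054] yaw -0.17 hole 0 phi None [316, 224, 51, 29]
[ 0.555 -0.286] size [0.119 0.052] yaw -0.02 hole 580 phi -0.07127355803920433 [387, 164, 50, 22]
[ 0.508 -0.392] size [0.066 0.049] yaw 0.08 hole 0 phi None [445, 182, 27, 23]
```

View pics/s6.png

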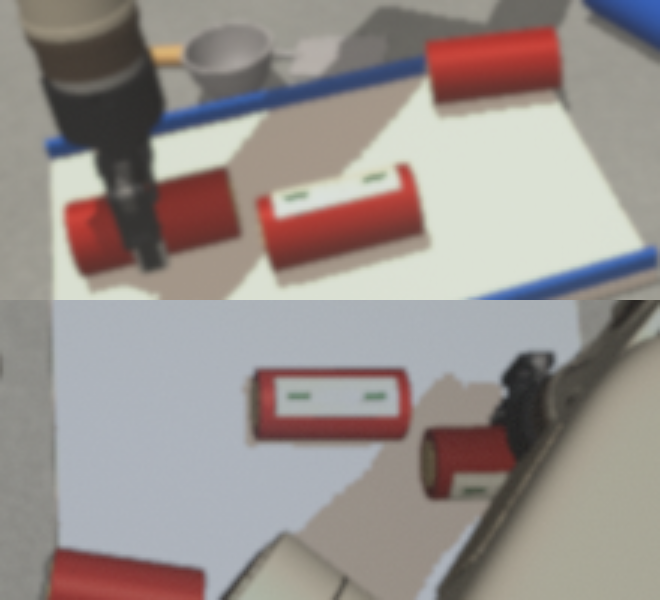

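C's label now shows on the near side at crop (475,485), upper edge at row 473. It needs a bit more roll.

```bash
python3 - <<'E'
from h import *
for x in(.503,.506): print(phi("top",[[460,197.7]],(x,-.42)))
E
```

```text
[-0.42]
[-0.52]
```

Emit:
{"api": "move_arm", "payload": {
  "motion": [
    {"x": 0, "y": 0.4, "z": 0, "yaw": 0},
    {"x": 0, "y": 0.9, "z": 0, "yaw": 0},
    {"x": 0, "y": 1.4, "z": 0, "yaw": 0},
    {"x": 0, "y": 1.9, "z": 0, "yaw": 0},
    {"x": 0, "y": 2.3, "z": 0, "yaw": 0},
    {"x": 0, "y": 2.6, "z": 0, "yaw": 0},
    {"x": 0, "y": 2.8, "z": 0, "yaw": 0},
    {"x": 0, "y": 2.9, "z": 0, "yaw": 0},
    {"x": 0, "y": 2.9, "z": 0, "yaw": 0},
    {"x": 0, "y": 2.9, "z": 0, "yaw": 0}
  ]
}}

```text
clock: 18.6
eef_pos: [0.5343, -0.4224, 0.0223]
tool_rot: [0.707, 0.707, -0.0, -0.0]
ft_force: [0.7, 0.5, -0.3]
grip_width: 0.0641
grasp_force: 0.0
```

Emit:
{"api": "move_arm", "payload": {
  "motion": [
    {"x": 0, "y": 0, "z": 0, "yaw": 0},
    {"x": 0, "y": 0, "z": 0, "yaw": 0},
    {"x": 0, "y": 0, "z": 0, "yaw": 0},
    {"x": 0, "y": 0, "z": -5, "yaw": 0},
    {"x": 0, "y": 0, "z": -10, "yaw": 0},
    {"x": 5, "y": -5, "z": -10, "yaw": 5},
    {"x": 10, "y": -8, "z": -10, "yaw": 8},
    {"x": 15, "y": -10, "z": -10, "yaw": 10},
    {"x": 20, "y": -12, "z": -10, "yaw": 10},
    {"x": 25, "y": -13, "z": -10, "yaw": 10},
    {"x": 30.5, "y": -13, "z": -10, "yaw": 10},
    {"x": 30.5, "y": -13, "z": -10, "yaw": 10}
  ],
  "gripper": 0.9
}}

```text
clock: 20.1
eef_pos: [0.4036, -0.1145, 0.1226]
tool_rot: [0.764, 0.645, 0.0, -0.0]
ft_force: [0.0, -0.4, -0.2]
grip_width: 0.0814
grasp_force: 0.0
```

```bash
python3 - <<'E'
from h import *
T=bot.camera("top"); show(logs(T)); go(.405,-.111,.025,-9.5)
E
```

```text
[ 0.557 -0.285] size [0.12 0.05] yaw -0.02 hole 386 phi -0.11428618417974212 [386, 164, 51, 21]
[ 0.535 -0.424] size [0.12  0.052] yaw -0.02 hole 585 phi -0.08312880608078858 [444, 171, 51, 22]
go [ 0.405 -0.111  0.025] -> cm [ 0.5 -0.   9.8] yaw [np.float64(-0.2)] cur -9.7 q6 1.46
```

Emit:
{"api": "move_arm", "payload": {
  "motion": [
    {"x": 0.5, "y": 0, "z": 5, "yaw": 0},
    {"x": 0.5, "y": 0, "z": 8.7, "yaw": 0},
    {"x": 0.5, "y": 0, "z": 8.7, "yaw": 0},
    {"x": 0.5, "y": 0, "z": 8.7, "yaw": 0}
  ]
}}

```text
clock: 20.65
eef_pos: [0.4061, -0.1136, 0.0363]
tool_rot: [0.766, 0.642, 0.0, 0.001]
ft_force: [0.9, 0.6, 0.1]
grip_width: 0.0811
grasp_force: 0.0
```

Emit:
{"api": "move_arm", "payload": {
  "motion": [
    {"x": 0, "y": 0, "z": 0, "yaw": 0},
    {"x": 0, "y": 0, "z": 0, "yaw": 0},
    {"x": 0, "y": 0, "z": 0, "yaw": 0},
    {"x": 0, "y": 0, "z": 0, "yaw": 0},
    {"x": 0, "y": 0, "z": -0.8, "yaw": 0},
    {"x": 0, "y": 0, "z": -1.2, "yaw": 0},
    {"x": -0.4, "y": 2, "z": -1.2, "yaw": -3},
    {"x": -0.8, "y": 4, "z": -1.2, "yaw": -6},
    {"x": -1.2, "y": 4, "z": -1.2, "yaw": -10},
    {"x": -1.2, "y": 4, "z": -1.2, "yaw": -10},
    {"x": -1.2, "y": 4, "z": -0.5, "yaw": -10},
    {"x": -1.2, "y": 4, "z": 0, "yaw": -10},
    {"x": -1.2, "y": 4, "z": 0, "yaw": -10}
  ],
  "gripper": -1
}}

```text
clock: 22.28
eef_pos: [0.4421, -0.1311, 0.0373]
tool_rot: [0.707, 0.707, 0.0, 0.0]
ft_force: [-5.6, 1.6, 17.6]
grip_width: 0.0578
grasp_force: 68.0
```

Emit:
{"api": "move_arm", "payload": {
  "motion": [
    {"x": 0, "y": 0, "z": 0, "yaw": 0},
    {"x": 0, "y": 0, "z": 0, "yaw": 0},
    {"x": 0, "y": 0, "z": 1.3, "yaw": 0},
    {"x": 0, "y": 0.5, "z": 1.3, "yaw": 0},
    {"x": 0, "y": 1, "z": 1.3, "yaw": 0},
    {"x": 0, "y": 1.5, "z": 1.3, "yaw": 0},
    {"x": 0, "y": 2, "z": 1.3, "yaw": 0},
    {"x": 0, "y": 2.5, "z": 1.3, "yaw": 0},
    {"x": 0, "y": 3, "z": 1.3, "yaw": 0},
    {"x": 0, "y": 3.5, "z": 1.3, "yaw": 0},
    {"x": 0, "y": 4, "z": 1.3, "yaw": 0},
    {"x": 0, "y": 4.5, "z": 1.3, "yaw": 0},
    {"x": 0, "y": 5, "z": 1.3, "yaw": 0},
    {"x": 0, "y": 5.3, "z": 1.3, "yaw": 0},
    {"x": 0, "y": 5.6, "z": 1.3, "yaw": 0},
    {"x": 0, "y": 5.8, "z": 1.3, "yaw": 0},
    {"x": 0, "y": 5.8, "z": 1.3, "yaw": 0}
  ],
  "gripper": 0.5
}}

```text
clock: 24.4
eef_pos: [0.5005, -0.1313, 0.0223]
tool_rot: [0.707, 0.707, 0.0, 0.0]
ft_force: [-0.7, -0.5, -0.4]
grip_width: 0.064
grasp_force: 0.0
```

```bash
python3 - <<'E'
from h import *
T=bot.camera("top"); show(logs(T)); S=bot.camera("scene"); cv2.imwrite("pics/s7.png",np.vstack([cv2.resize(S[190:290,70:290],None,fx=3,fy=3),cv2.resize(T[140:240,300:520],None,fx=3,fy=3)])[:600])
E
```

```text
[ 0.555 -0.295] size [0.1   0.052] yaw -0.02 hole 469 phi -0.07203576796560163 [395, 164, 42, 22]
[ 0.535 -0.424] size [0.12  0.052] yaw -0.02 hole 585 phi -0.08312802648169627 [444, 171, 51, 22]
```

View pics/s7.png

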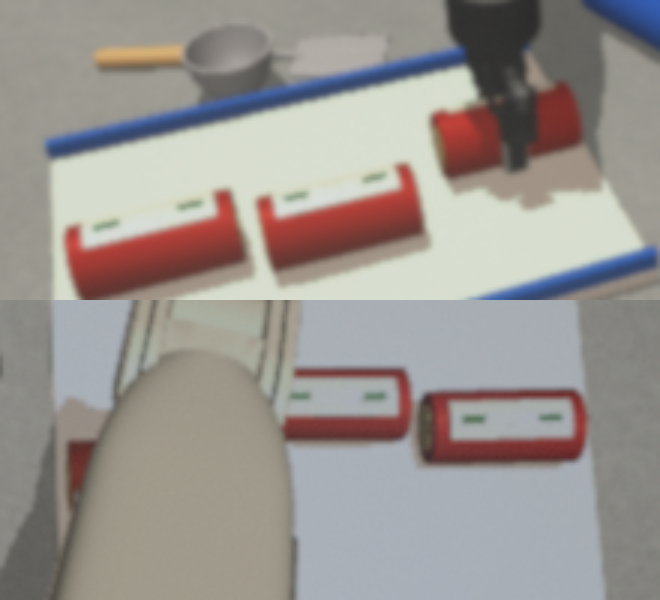

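B and C are label-up. A's label isn't visible yet, only a hint of it on the near side at crop (470,100). I'll roll A a little further and clear the view.

Emit:
{"api": "move_arm", "payload": {
  "motion": [
    {"x": 0, "y": 0.4, "z": 0, "yaw": 0},
    {"x": 0, "y": 0.8, "z": 0, "yaw": 0},
    {"x": 0, "y": 1.2, "z": 0, "yaw": 0},
    {"x": 0, "y": 1.5, "z": 0, "yaw": 0},
    {"x": 0, "y": 1.6, "z": 0, "yaw": 0},
    {"x": 0, "y": 1.6, "z": 0, "yaw": 0},
    {"x": 0, "y": 1.6, "z": 0, "yaw": 0}
  ]
}}

```text
clock: 25.38
eef_pos: [0.5163, -0.1312, 0.0223]
tool_rot: [0.707, 0.707, -0.0, -0.0]
ft_force: [-0.0, 0.4, 0.1]
grip_width: 0.0645
grasp_force: 0.0
```

Emit:
{"api": "move_arm", "payload": {
  "motion": [
    {"x": 0, "y": 0, "z": 0, "yaw": 0},
    {"x": 0, "y": 0, "z": 0, "yaw": 0},
    {"x": 0, "y": 0, "z": 0, "yaw": 0},
    {"x": 0, "y": 0, "z": -5, "yaw": 0},
    {"x": 0, "y": 0, "z": -10, "yaw": 0},
    {"x": 0, "y": -6, "z": -13, "yaw": 0},
    {"x": 0, "y": -12, "z": -16, "yaw": 0},
    {"x": 0, "y": -18, "z": -16, "yaw": 0},
    {"x": 0, "y": -18, "z": -16, "yaw": 0}
  ],
  "gripper": 0.9
}}

```text
clock: 26.5
eef_pos: [0.3323, -0.1306, 0.1824]
tool_rot: [0.708, 0.707, -0.0, -0.001]
ft_force: [0.1, 1.1, -0.4]
grip_width: 0.081
grasp_force: 0.0
```

```bash
python3 - <<'E'
from h import *
T=bot.camera("top"); show(logs(T)); cv2.imwrite("pics/t8.png",cv2.resize(T[130:260,300:520],None,fx=3.5,fy=3.5)); S=bot.camera("scene"); cv2.imwrite("pics/s8.png",cv2.resize(S[190:290,70:290],None,fx=3.6,fy=3.6)); go(.516,-.131,.02,0)
E
```

```text
[ 0.517 -0.13 ] size [0.118 0.052] yaw -0.02 hole 610 phi -0.13376871447404542 [323, 181, 50, 22]
[ 0.557 -0.285] size [0.12 0.05] yaw -0.02 hole 581 phi -0.1128398653128876 [386, 164, 51, 21]
[ 0.535 -0.424] size [0.12  0.052] yaw -0.02 hole 585 phi -0.08312802648169627 [444, 171, 51, 22]
go [ 0.516 -0.131  0.02 ] -> cm [ 0.1 17.9 16.3] yaw [np.float64(-0.0)] cur -0.0 q6 1.2
```

View pics/t8.png

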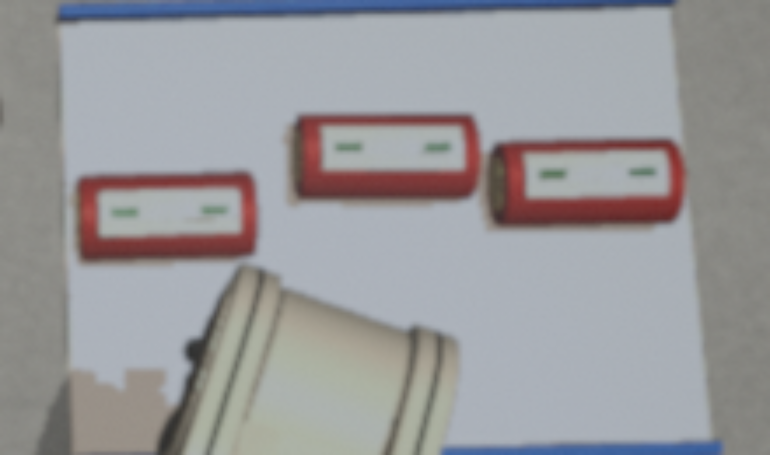

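All three labels face up: crop (170,212), (390,148) and (595,173), with phi between -0.08 and -0.13. Next I'll find the box from its fins.

```bash
python3 - <<'E'
from h import *
T=bot.camera("top"); h=cv2.cvtColor(T,cv2.COLOR_BGR2HSV)
g=cv2.GaussianBlur(T,(3,3),0).max(2).astype(int); roi=np.zeros(g.shape,bool); roi[155:222,122:246]=1
bg=np.median(g[roi]); m=((g>bg+40)&roi).astype(np.uint8); m=cv2.morphologyEx(m,cv2.MORPH_CLOSE,np.ones((3,7),np.uint8))
n,l,s,c=cv2.connectedComponentsWithStats(m)
for i in range(1,n):
    if s[i,4]>8: print(c[i].round(1),s[i])
P=np.array([c[i] for i in range(1,n) if s[i,4]>8]); W=onz("top",P,.028)[:,:2]
tmpl=[(a,b) for a in(.05,-.05) for b in(.122,.045,-.045,-.122)]
gx=np.array([.497,.24])
from scipy.optimize import least_squares
def f(p,idx):
    R=np.array([[np.cos(p[2]),-np.sin(p[2])],[np.sin(p[2]),np.cos(p[2])]]); return (W-(np.array(tmpl)[idx]@R.T+p[:2])).ravel()
p=np.r_[W.mean(0),-.05]
for _ in range(5):
    R=np.array([[np.cos(p[2]),-np.sin(p[2])],[np.sin(p[2]),np.cos(p[2])]]); Q=np.array(tmpl)@R.T+p[:2]
    idx=np.argmin(((W[:,None]-Q[None])**2).sum(2),1); p=least_squares(f,p,args=(idx,),loss="soft_l1",f_scale=.004).x
print(p,f(p,idx).reshape(-1,2).round(3).tolist())
cv2.imwrite("pics/t9.png",cv2.resize(T[90:290,90:270],None,fx=3,fy=3))
R=np.array([[np.cos(p[2]),-np.sin(p[2])],[np.sin(p[2]),np.cos(p[2])]])
for z,q in((.072,[-.086,-.165]),(.072,[-.086,.165]),(.116,[-.18,-.04]),(.09,[-.14,-.04])):
    w=R@q+p[:2]; print(q,w.round(3),proj("top",[[*w,z]]).round(1),"crop",((proj("top",[[*w,z]])-[90,90])*3).round())
E
```

```text
[206.3 169.9] [205 166   3   8  14]
[164.7 207.2] [164 203   2   8  11]
[201.4 210.2] [200 206   3   8  16]
[ 0.53640454  0.26561615 -0.10435072] [[0.001, -0.0], [-0.0, 0.0], [-0.0, 0.0]]
[-0.086, -0.165] [0.434 0.11 ] [[247.  226.4]] crop [[471. 409.]]
[-0.086, 0.165] [0.468 0.439] [[108.  214.9]] crop [[ 54. 375.]]
[-0.18, -0.04] [0.353 0.245] [[185.1 261. ]] crop [[285. 513.]]
[-0.14, -0.04] [0.393 0.24 ] [[189.7 244.2]] crop [[299. 463.]]
```

View pics/t9.png

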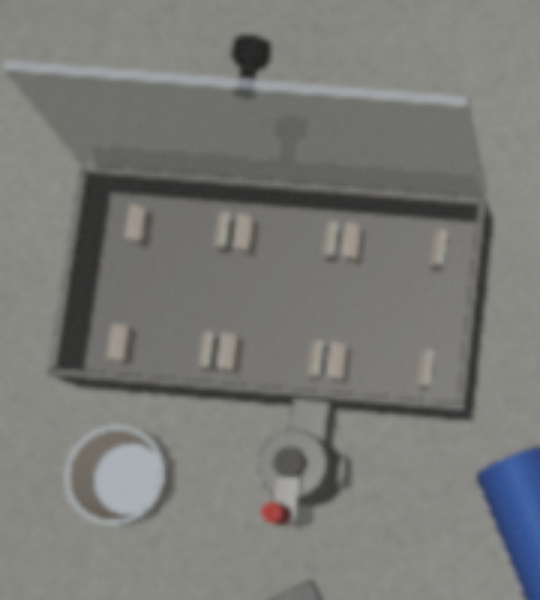

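The box shows clearly: rim corners at crop (53,372), (470,413), (487,203) and (85,172), crank hub (291,460), red knob (273,513). The ramekin is at (118,475) and the blue decoy at (515,500). I'll refit using the corners and the fin pairs.

```bash
python3 - <<'E'
from h import *
from scipy.optimize import least_squares
c=[(53,372,-.086,.165,.072),(470,413,-.086,-.165,.072),(487,203,.086,-.165,.072),(85,172,.086,.165,.072),
(234.5,231.5,.05,.045,.025),(340.5,241,.05,-.045,.025),(218,351,-.05,.045,.025),(327.5,359,-.05,-.045,.025),(291,460,-.14,-.04,.096),(273,513,-.18,-.04,.136)]
c=np.array(c); px=c[:,:2]/3+90
def f(p):
    R=np.array([[np.cos(p[2]),-np.sin(p[2])],[np.sin(p[2]),np.cos(p[2])]]); Q=c[:,2:4]@R.T+p[:2]
    return (proj("top",np.c_[Q,c[:,4]])-px).ravel()
r=least_squares(f,[.53,.265,-.1],loss="soft_l1",f_scale=1.5); p=r.x; print(p.round(4),r.fun.reshape(-1,2).round(1).tolist() if 0 else f(p).reshape(-1,2).round(1).tolist())
np.save("tray.npy",p)
R=np.array([[np.cos(p[2]),-np.sin(p[2])],[np.sin(p[2]),np.cos(p[2])]])
for n,q in dict(lane0=(0,-.09),lane1=(0,0),lane2=(0,.09),axis=(-.14,-.04),knob=(-.18,-.04),hinge=(.086,0)).items(): print(n,(R@q+p[:2]).round(4))
E
```

```text
[ 0.5361  0.2697 -0.1103] [[-1.6, 0.6], [-1.7, -0.7], [0.4, -1.7], [-1.1, -2.8], [0.8, 0.6], [1.3, 0.5], [0.8, 0.3], [0.6, 0.9], [0.0, 0.9], [-0.1, -0.4]]
lane0 [0.5262 0.1802]
lane1 [0.5361 0.2697]
lane2 [0.546  0.3591]
axis [0.3925 0.2453]
knob [0.3528 0.2497]
hinge [0.6215 0.2602]
```

Emit:
{"api": "move_arm", "payload": {
  "motion": [
    {"x": 0.1, "y": 6, "z": 3, "yaw": 0},
    {"x": 0.1, "y": 12, "z": 5, "yaw": 0},
    {"x": 0.1, "y": 18.4, "z": 6, "yaw": 0},
    {"x": 0.1, "y": 18.4, "z": 6, "yaw": 0},
    {"x": 0.1, "y": 18.4, "z": 11, "yaw": 0},
    {"x": 0.1, "y": 18.4, "z": 15.7, "yaw": 0},
    {"x": 0.1, "y": 18.4, "z": 15.7, "yaw": 0},
    {"x": 0.1, "y": 18.4, "z": 15.7, "yaw": 0}
  ]
}}

```text
clock: 27.65
eef_pos: [0.5216, -0.1304, 0.0266]
tool_rot: [0.707, 0.707, 0.0, 0.001]
ft_force: [0.1, -0.3, 0.2]
grip_width: 0.0808
grasp_force: 0.0
```

Emit:
{"api": "move_arm", "payload": {
  "motion": [
    {"x": 0, "y": 0, "z": 0, "yaw": 0},
    {"x": 0, "y": 0, "z": 0, "yaw": 0},
    {"x": 0, "y": 0, "z": 0, "yaw": 0},
    {"x": 0, "y": 0, "z": 0, "yaw": 0},
    {"x": 0, "y": 0, "z": -6, "yaw": 0},
    {"x": 0, "y": 0, "z": -12, "yaw": 0},
    {"x": 0, "y": 0, "z": -17.4, "yaw": -6},
    {"x": 4, "y": 0.1, "z": -17.4, "yaw": -14},
    {"x": 8, "y": 0.3, "z": -17.4, "yaw": -23},
    {"x": 12, "y": 0.4, "z": -17.4, "yaw": -32},
    {"x": 16, "y": 0.5, "z": -17.4, "yaw": -41},
    {"x": 20, "y": 0.6, "z": -17.4, "yaw": -50},
    {"x": 24, "y": 0.7, "z": -17.4, "yaw": -59},
    {"x": 28, "y": 0.8, "z": -17.4, "yaw": -68},
    {"x": 31, "y": 0.9, "z": -17.4, "yaw": -76},
    {"x": 31, "y": 0.9, "z": -17.4, "yaw": -83.7},
    {"x": 31, "y": 0.9, "z": -17.4, "yaw": -83.7},
    {"x": 31, "y": 0.9, "z": -17.4, "yaw": -83.7}
  ],
  "gripper": -1
}}

```text
clock: 29.9
eef_pos: [0.5291, 0.1794, 0.1995]
tool_rot: [0.056, 0.998, 0.0, 0.0]
ft_force: [0.3, 0.7, -2.4]
grip_width: 0.0579
grasp_force: 67.6
```

```bash
python3 - <<'E'
from h import *
go(.5262,.1802,.075,83.7);go(.5262,.1802,.018,83.7); T=bot.camera("top");show(logs(T))
E
```

```text
go [0.526 0.18  0.075] -> cm [ 0.3  0.  12.5] yaw [np.float64(-0.1)] cur 83.6 q6 0.44
go [0.526 0.18  0.018] -> cm [ 0.3  0.  18.2] yaw [np.float64(-0.1)] cur 83.6 q6 0.44
[ 0.557 -0.285] size [0.12 0.05] yaw -0.02 hole 581 phi -0.1104015762880307 [386, 164, 51, 21]
[ 0.535 -0.423] size [0.122 0.052] yaw -0.02 hole 583 phi -0.08324301610475277 [443, 171, 52, 22]
```

Emit:
{"api": "move_arm", "payload": {
  "motion": [
    {"x": 0.3, "y": 0, "z": 5, "yaw": 0},
    {"x": 0.3, "y": 0, "z": 10, "yaw": 0},
    {"x": 0.3, "y": 0, "z": 13, "yaw": 0},
    {"x": 0.3, "y": 0, "z": 15, "yaw": 0},
    {"x": 0.3, "y": 0, "z": 16.5, "yaw": 0},
    {"x": 0.3, "y": 0, "z": 17.4, "yaw": 0},
    {"x": 0.3, "y": 0, "z": 18.0, "yaw": 0},
    {"x": 0.3, "y": 0, "z": 18.0, "yaw": 0},
    {"x": 0.3, "y": 0, "z": 18.0, "yaw": 0}
  ]
}}

```text
clock: 31.08
eef_pos: [0.527, 0.181, 0.02]
tool_rot: [0.055, 0.999, 0.001, 0.001]
ft_force: [0.2, 4.3, -4.1]
grip_width: 0.0584
grasp_force: 69.6
```

Emit:
{"api": "move_arm", "payload": {
  "motion": [
    {"x": 0, "y": 0, "z": 0, "yaw": 0},
    {"x": 0, "y": 0, "z": 0, "yaw": 0},
    {"x": 0, "y": 0, "z": 0, "yaw": 0},
    {"x": 0, "y": 0, "z": -4, "yaw": 0},
    {"x": 0, "y": 0, "z": -9, "yaw": 0},
    {"x": 0, "y": 0, "z": -15, "yaw": 0},
    {"x": 0, "y": -5, "z": -18, "yaw": 9},
    {"x": 0, "y": -10, "z": -18, "yaw": 18},
    {"x": 0, "y": -16, "z": -18, "yaw": 27},
    {"x": 0, "y": -22, "z": -18, "yaw": 36},
    {"x": 0, "y": -28, "z": -18, "yaw": 46},
    {"x": 0, "y": -28, "z": -18, "yaw": 56},
    {"x": 0, "y": -28, "z": -18, "yaw": 66},
    {"x": 0, "y": -28, "z": -18, "yaw": 76},
    {"x": 0, "y": -28, "z": -18, "yaw": 84},
    {"x": 0, "y": -28, "z": -18, "yaw": 84}
  ],
  "gripper": 0.75
}}

```text
clock: 33.08
eef_pos: [0.4955, -0.0985, 0.1994]
tool_rot: [0.708, 0.706, -0.0, 0.0]
ft_force: [0.4, -0.4, 0.4]
grip_width: 0.0746
grasp_force: 0.0
```

```bash
cat >> h.py <<'E'
def trayphi(T,name=""):
    """red+white logs in tray: long-axis centre, label centre offset"""
    p=np.load("tray.npy"); r=red(T); m=np.zeros_like(r); m[140:225,105:255]=r[140:225,105:255]
    n,l,s,_=cv2.connectedComponentsWithStats(cv2.morphologyEx(m,cv2.MORPH_CLOSE,np.ones((5,13),np.uint8)))
    R=np.array([[np.cos(p[2]),-np.sin(p[2])],[np.sin(p[2]),np.cos(p[2])]])
    for i in range(1,n):
        if s[i,4]<200: continue
        ys,xs=np.where(l==i); W=onz("top",np.c_[xs,ys],.036)[:,:2].astype(np.float32); (cx,cy),wh,a=cv2.minAreaRect(W)
        c=np.array([cx,cy]); hole=cv2.erode(((l==i)&(m==0)).astype(np.uint8),np.ones((2,2),np.uint8)); hy,hx=np.where(hole)
        loc=R.T@(c-p[:2]); out=[c.round(3),"tray",loc.round(3),"size",np.round(wh,3),hole.sum()]
        if hole.sum()>40:
            lane=min((-.09,0,.09),key=lambda v:abs(v-loc[1])); cc=R@[0,lane]+p[:2]
            out+=["phi about meas",phi("top",[[hx.mean(),hy.mean()]],c,p[2]+np.pi/2,.036),"about lane",phi("top",[[hx.mean(),hy.mean()]],cc,p[2]+np.pi/2,.036)]
        print(*out)
E
python3 - <<'E'
from h import *
T=bot.camera("top");show(logs(T));trayphi(T);go(.557,-.285,.14,-1);go(.557,-.285,.026,-1)
E
```

```text
[ 0.557 -0.288] size [0.114 0.05 ] yaw -0.02 hole 562 phi -0.11833687911150241 [389, 164, 48, 21]
[ 0.535 -0.424] size [0.12  0.052] yaw -0.02 hole 585 phi -0.08312802648169627 [444, 171, 51, 22]
[0.528 0.183] tray [ 0.002 -0.087] size [0.055 0.123] 0
go [ 0.557 -0.285  0.14 ] -> cm [-18.6   6.2   5.9] yaw [np.float64(0.9)] cur -0.1 q6 1.38
go [ 0.557 -0.285  0.026] -> cm [-18.6   6.2  17.3] yaw [np.float64(0.9)] cur -0.1 q6 1.38
```

```bash
python3 - <<'E'
from h import *
T=bot.camera("top"); r=red(T); q=proj("top",[[.528,.183,.06]])[0].round().astype(int); print(q)
for y in range(q[1]-32,q[1]+33,6): print(y,"".join("R" if r[y,x] else ("W" if T[y,x].min()>130 else ".") for x in range(q[0]-22,q[0]+23)), T[y,q[0]])
E
```

```text
[217 189]
157 ............................................. [49 49 50]
163 ............................................. [113 115 117]
169 ....WWW...WWW..R.........RRRRRRRRRRR.....WWW. [ 91  91 146]
175 ................WWWW..WWWWWW.RRRRRRRR...WWW.. [139 143 131]
181 ...............WWWWWWWWWWWW.RRRRRRRR......... [174 172 166]
187 ...............WWWWWWWWWWWW.RRRRRRRR......... [177 173 167]
193 ..............WWWWWWWWWWWW.RRRRRRRR.......... [176 173 167]
199 .............WWWW..WWWWWW.RRRRRRRR........... [176 174 167]
205 WW...WWWW...WWWWWWWWWWWWW.RRRRRRRR........... [174 173 168]
211 W....WWW..RRRRRRRRRRRRRRRRRRRRRRR...WWW...... [ 58  64 153]
217 ....................................WWW...... [78 92 99]
```

```bash
python3 - <<'E'
from h import *
p=np.load("tray.npy")
for c in ((.528,.183),(.5265,.1802)): print([ (x,phi("top",[[195+x,187.5]],c,p[2]+np.pi/2,.036)) for x in(14.5,15,21,27.5,36)])
E
```

```text
[(14.5, [0.67]), (15, [0.61]), (21, [0.07]), (27.5, [-0.45]), (36, [-1.45])]
[(14.5, [0.84]), (15, [0.77]), (21, [0.17]), (27.5, [-0.35]), (36, [-1.2])]
```

```bash
python3 - <<'E'
from h import *
T=bot.camera("top")
for y in(187,193): print(y,[(x,*T[y,x].tolist()) for x in range(201,235,1)])
cv2.imwrite("pics/t10.png",np.hstack([cv2.resize(T[155:225,170:260],None,fx=4.4,fy=4.4),cv2.resize(bot.camera("scene")[155:225,310:400],None,fx=4.4,fy=4.4)]))
E
```

```text
187 [(201, 112, 115, 116), (202, 113, 116, 118), (203, 113, 115, 117), (204, 113, 117, 117), (205, 110, 114, 115), (206, 90, 92, 106), (207, 56, 60, 103), (208, 76, 82, 121), (209, 129, 137, 147), (210, 162, 170, 165), (211, 167, 174, 167), (212, 169, 173, 167), (213, 173, 173, 167), (214, 174, 173, 167), (215, 176, 173, 167), (216, 175, 173, 167), (217, 176, 173, 167), (218, 177, 172, 167), (219, 177, 173, 167), (220, 169, 164, 162), (221, 137, 133, 151), (222, 79, 79, 140), (223, 43, 46, 134), (224, 43, 46, 130), (225, 43, 46, 126), (226, 42, 45, 120), (227, 38, 42, 113), (228, 41, 43, 107), (229, 36, 40, 97), (230, 43, 45, 86), (231, 64, 66, 80), (232, 96, 100, 101), (233, 112, 116, 117), (234, 116, 120, 121)]
193 [(201, 114, 117, 118), (202, 114, 117, 118), (203, 114, 117, 118), (204, 112, 114, 117), (205, 93, 96, 105), (206, 61, 63, 101), (207, 69, 74, 115), (208, 124, 134, 144), (209, 159, 169, 165), (210, 165, 174, 167), (211, 167, 172, 167), (212, 172, 173, 168), (213, 174, 173, 167), (214, 175, 173, 167), (215, 176, 173, 167), (216, 177, 174, 169), (217, 176, 174, 168), (218, 178, 174, 167), (219, 174, 170, 166), (220, 150, 147, 155), (221, 93, 92, 141), (222, 50, 52, 135), (223, 40, 45, 130), (224, 43, 45, 126), (225, 42, 44, 122), (226, 41, 44, 116), (227, 39, 43, 109), (228, 37, 41, 99), (229, 39, 40, 88), (230, 57, 59, 82), (231, 92, 94, 100), (232, 112, 116, 116), (233, 117, 120, 122), (234, 118, 121, 122)]
```

View pics/t10.png

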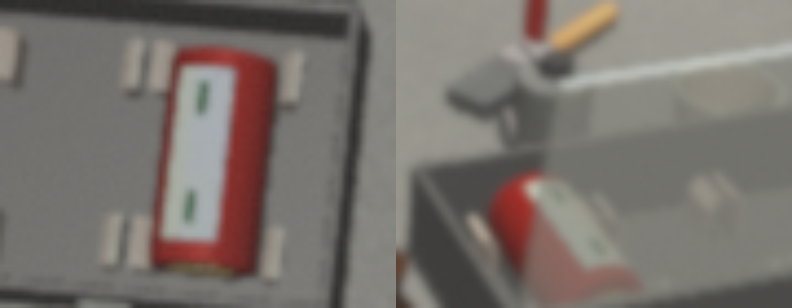

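The log lies centred in lane 0 (crop (215,160)), tilted about 0.19 rad toward +y, which is within tolerance. I'll re-measure B and C from their full silhouettes, because my red mask misses the dark edge.

```bash
cat >> h.py <<'E'
def prof(T,c,u,zc,a=(-.035,.035),off=(-.05,-.03,.03,.05,0.02,-.02)):
    """silhouette/label profile across a log at c along unit u: returns label angle toward u and centre correction (mm)"""
    o=np.array(M["top"]["world_from_camera"])[:3,3]; u=np.array(u); v=np.array([-u[1],u[0]]); res=[]
    h=T.astype(np.float32)
    for f in off:
        s=np.linspace(-.045,.045,181); P=np.c_[np.array(c)+s[:,None]*u+f*v,np.full(181,zc)]; q=proj("top",P).astype(np.float32)
        col=cv2.remap(h,q[:,0].reshape(1,-1),q[:,1].reshape(1,-1),cv2.INTER_LINEAR)[0]
        sat=col[:,2]-col[:,:2].mean(1); w=col.min(1)
        redm=sat>22; k=np.where(redm)[0]
        if len(k)<20: continue
        e0,e1=s[k[0]],s[k[-1]]; lab=np.where((w>115)&(s>e0)&(s<e1))[0]
        if len(lab)<15: continue
        d=np.append(np.array(c),zc)-o; t=np.arctan2(d[:2]@u,-d[2])   # camera direction angle
        mid,R=(e0+e1)/2,(e1-e0)/2; a0,a1=[np.arcsin(np.clip((s[x]-mid)/R,-1,1)) for x in(lab[0],lab[-1])]
        res.append((mid*1000,R*1000,(a0+a1)/2-t,a1-a0))
    return np.round(np.median(res,0),2) if res else None
E
python3 - <<'E'
from h import *
T=bot.camera("top"); p=np.load("tray.npy")
print("B",prof(T,(.557,-.285),(1,0),.045)); print("C",prof(T,(.535,-.424),(1,0),.045))
print("A",prof(T,(.527,.181),(-np.sin(p[2]),np.cos(p[2])),.036))
E
```

```text
B [-1.75 29.    0.03  1.2 ]
C [-0.25 29.    0.03  1.21]
A [ 3.5  29.75  0.18  1.14]
```

Emit:
{"api": "move_arm", "payload": {
  "motion": [
    {"x": -6, "y": 2, "z": 3, "yaw": 0.9},
    {"x": -12, "y": 4, "z": 5, "yaw": 0.9},
    {"x": -18.6, "y": 6, "z": 6, "yaw": 0.9},
    {"x": -18.6, "y": 6, "z": 6, "yaw": 0.9},
    {"x": -18.6, "y": 6, "z": 6, "yaw": 0.9},
    {"x": -18.6, "y": 6, "z": 12, "yaw": 0.9},
    {"x": -18.6, "y": 5.9, "z": 17.3, "yaw": 0.9},
    {"x": -18.6, "y": 5.9, "z": 17.3, "yaw": 0.9},
    {"x": -18.6, "y": 5.9, "z": 17.3, "yaw": 0.9}
  ]
}}

```text
clock: 34.45
eef_pos: [0.5553, -0.284, 0.0288]
tool_rot: [0.714, 0.7, 0.001, 0.001]
ft_force: [-1.2, -0.0, 1.3]
grip_width: 0.0746
grasp_force: 0.0
```

```bash
python3 - <<'E'
from h import *
p=np.load("tray.npy"); p[1]+=.003; np.save("tray.npy",p)
go(.555,-.285,.026,-1); R=np.array([[np.cos(p[2]),-np.sin(p[2])],[np.sin(p[2]),np.cos(p[2])]])
l1=R@[0,0]+p[:2];l2=R@[0,.09]+p[:2]; go(*l1,.2,83.7);go(*l2,.2,83.7)
E
```

```text
go [ 0.555 -0.285  0.026] -> cm [-0.1 -0.   0.3] yaw [np.float64(-0.1)] cur -1.1 q6 1.12
go [0.536 0.273 0.2  ] -> cm [ 55.6  -2.9 -17.2] yaw [np.float64(-84.8)] cur -1.1 q6 1.12
go [0.546 0.362 0.2  ] -> cm [ 64.6  -2.1 -17.2] yaw [np.float64(-84.8)] cur -1.1 q6 1.12
```

Emit:
{"api": "move_arm", "payload": {
  "motion": [
    {"x": 0, "y": 0, "z": 0.2, "yaw": 0},
    {"x": 0, "y": 0, "z": 0.2, "yaw": 0},
    {"x": 0, "y": 0, "z": 0.2, "yaw": 0},
    {"x": 0, "y": 0, "z": 0.2, "yaw": 0},
    {"x": 0, "y": 0, "z": -6, "yaw": 0},
    {"x": 0, "y": 0, "z": -12, "yaw": 0},
    {"x": 2, "y": -0.5, "z": -17.4, "yaw": -6},
    {"x": 8, "y": -1, "z": -17.4, "yaw": -14},
    {"x": 14, "y": -1.5, "z": -17.4, "yaw": -23},
    {"x": 20, "y": -2, "z": -17.4, "yaw": -32},
    {"x": 26, "y": -2.4, "z": -17.4, "yaw": -41},
    {"x": 32, "y": -2.4, "z": -17.4, "yaw": -50},
    {"x": 38, "y": -2.4, "z": -17.4, "yaw": -59},
    {"x": 44, "y": -2.4, "z": -17.4, "yaw": -68},
    {"x": 50, "y": -2.3, "z": -17.4, "yaw": -76},
    {"x": 56, "y": -2.2, "z": -17.4, "yaw": -84.8},
    {"x": 61, "y": -2.1, "z": -17.4, "yaw": -84.8},
    {"x": 64.6, "y": -2.1, "z": -17.4, "yaw": -84.8},
    {"x": 64.6, "y": -2.1, "z": -17.4, "yaw": -84.8},
    {"x": 64.6, "y": -2.1, "z": -17.4, "yaw": -84.8}
  ],
  "gripper": -1
}}

```text
clock: 36.95
eef_pos: [0.5459, 0.3615, 0.2011]
tool_rot: [0.055, 0.998, -0.0, 0.0]
ft_force: [-0.6, -1.5, -2.8]
grip_width: 0.0585
grasp_force: 66.9
```

```bash
python3 - <<'E'
from h import *
p=np.load("tray.npy");R=np.array([[np.cos(p[2]),-np.sin(p[2])],[np.sin(p[2]),np.cos(p[2])]])
l2=R@[0,.09]+p[:2]; go(*l2,.019,83.7)
E
```

```text
go [0.546 0.362 0.019] -> cm [ 0.   0.1 18.2] yaw [np.float64(-0.1)] cur 83.6 q6 0.7
```

Emit:
{"api": "move_arm", "payload": {
  "motion": [
    {"x": 0, "y": 0.1, "z": 5, "yaw": 0},
    {"x": 0, "y": 0.1, "z": 10, "yaw": 0},
    {"x": 0, "y": 0.1, "z": 13, "yaw": 0},
    {"x": 0, "y": 0.1, "z": 15, "yaw": 0},
    {"x": 0, "y": 0.1, "z": 16.5, "yaw": 0},
    {"x": 0, "y": 0.1, "z": 17.4, "yaw": 0},
    {"x": 0, "y": 0.1, "z": 18.1, "yaw": 0},
    {"x": 0, "y": 0.1, "z": 18.1, "yaw": 0},
    {"x": 0, "y": 0.1, "z": 18.1, "yaw": 0}
  ]
}}

```text
clock: 38.08
eef_pos: [0.5464, 0.3631, 0.0199]
tool_rot: [0.055, 0.998, 0.0, 0.0]
ft_force: [0.2, -0.3, -2.5]
grip_width: 0.0585
grasp_force: 67.2
```

Emit:
{"api": "move_arm", "payload": {
  "motion": [
    {"x": 0, "y": 0, "z": 0, "yaw": 0},
    {"x": 0, "y": 0, "z": 0, "yaw": 0},
    {"x": 0, "y": 0, "z": 0, "yaw": 0},
    {"x": 0, "y": 0, "z": -4, "yaw": 0},
    {"x": 0, "y": 0, "z": -9, "yaw": 0},
    {"x": 0, "y": 0, "z": -15, "yaw": 0},
    {"x": 0, "y": -5, "z": -18, "yaw": 9},
    {"x": 0, "y": -11, "z": -18, "yaw": 18},
    {"x": 0, "y": -17, "z": -18, "yaw": 27},
    {"x": 0, "y": -23, "z": -18, "yaw": 36},
    {"x": 0, "y": -29, "z": -18, "yaw": 46},
    {"x": 0, "y": -35, "z": -18, "yaw": 56},
    {"x": 0, "y": -41, "z": -18, "yaw": 66},
    {"x": 0, "y": -47, "z": -18, "yaw": 76},
    {"x": 0, "y": -51, "z": -18, "yaw": 84},
    {"x": 0, "y": -51, "z": -18, "yaw": 84}
  ],
  "gripper": 0.75
}}

```text
clock: 40.08
eef_pos: [0.4891, -0.1468, 0.1996]
tool_rot: [0.711, 0.703, 0.0, 0.0]
ft_force: [1.1, 0.1, -0.1]
grip_width: 0.0747
grasp_force: 0.0
```

```bash
python3 - <<'E'
from h import *
T=bot.camera("top"); p=np.load("tray.npy"); R=np.array([[np.cos(p[2]),-np.sin(p[2])],[np.sin(p[2]),np.cos(p[2])]]); u=R@[0,1]
for y in(-.09,0,.09): print(y,prof(T,R@[0,y]+p[:2],u,.036))
trayphi(T); print("C",prof(T,(.535,-.424),(1,0),.045)); show(logs(T)); go(.535,-.424,.026,-1)
E
```

```text
-0.09 [ 1.25 29.75  0.18  1.14]
0 None
0.09 [1.750e+00 3.075e+01 1.000e-02 1.140e+00]
[0.545 0.364] tray [-0.001  0.091] size [0.058 0.123] 0
[0.528 0.183] tray [ 0.002 -0.09 ] size [0.055 0.123] 0
C [-0.25 29.    0.03  1.21]
[ 0.535 -0.424] size [0.12  0.052] yaw -0.02 hole 585 phi -0.08312707237919606 [444, 171, 51, 22]
go [ 0.535 -0.424  0.026] -> cm [-27.8   4.8  17.3] yaw [np.float64(0.5)] cur -0.5 q6 1.29
```

B is in lane 2 with its label about 0.01 rad off vertical. Now C.

Emit:
{"api": "move_arm", "payload": {
  "motion": [
    {"x": -6, "y": 1, "z": 3, "yaw": 0.5},
    {"x": -12, "y": 2, "z": 5, "yaw": 0.5},
    {"x": -18, "y": 3, "z": 6, "yaw": 0.5},
    {"x": -24, "y": 4, "z": 6, "yaw": 0.5},
    {"x": -27.8, "y": 4.7, "z": 6, "yaw": 0.5},
    {"x": -27.8, "y": 4.7, "z": 6, "yaw": 0.5},
    {"x": -27.8, "y": 4.7, "z": 6, "yaw": 0.5},
    {"x": -27.8, "y": 4.7, "z": 12, "yaw": 0.5},
    {"x": -27.8, "y": 4.7, "z": 17.3, "yaw": 0.5},
    {"x": -27.8, "y": 4.7, "z": 17.3, "yaw": 0.5},
    {"x": -27.8, "y": 4.7, "z": 17.3, "yaw": 0.5}
  ]
}}

```text
clock: 41.5
eef_pos: [0.5363, -0.422, 0.0288]
tool_rot: [0.712, 0.702, 0.0, 0.001]
ft_force: [0.9, 0.5, 1.0]
grip_width: 0.0747
grasp_force: 0.0
```

```bash
python3 - <<'E'
from h import *
p=np.load("tray.npy"); p[1]+=.0015; np.save("tray.npy",p); go(.535,-.424,.026,-1); go(*p[:2],.2,83.7)
E
```

```text
go [ 0.535 -0.424  0.026] -> cm [-0.2 -0.1  0.3] yaw [np.float64(0.2)] cur -0.8 q6 0.92
go [0.536 0.274 0.2  ] -> cm [ 69.6  -0.9 -17.2] yaw [np.float64(-84.5)] cur -0.8 q6 0.92
```

Emit:
{"api": "move_arm", "payload": {
  "motion": [
    {"x": -0.2, "y": -0.1, "z": 0.2, "yaw": 0},
    {"x": -0.2, "y": -0.1, "z": 0.2, "yaw": 0},
    {"x": -0.2, "y": -0.1, "z": 0.2, "yaw": 0},
    {"x": -0.2, "y": -0.1, "z": 0.2, "yaw": 0},
    {"x": 0, "y": 0, "z": -6, "yaw": 0},
    {"x": 2, "y": 0, "z": -12, "yaw": 0},
    {"x": 7, "y": -0.3, "z": -17.4, "yaw": -6},
    {"x": 13, "y": -0.6, "z": -17.4, "yaw": -14},
    {"x": 19, "y": -0.9, "z": -17.4, "yaw": -23},
    {"x": 25, "y": -0.9, "z": -17.4, "yaw": -32},
    {"x": 31, "y": -0.9, "z": -17.4, "yaw": -41},
    {"x": 37, "y": -0.9, "z": -17.4, "yaw": -50},
    {"x": 43, "y": -0.9, "z": -17.4, "yaw": -59},
    {"x": 49, "y": -0.9, "z": -17.4, "yaw": -68},
    {"x": 55, "y": -0.9, "z": -17.4, "yaw": -76},
    {"x": 60, "y": -0.9, "z": -17.4, "yaw": -84.5},
    {"x": 65, "y": -0.9, "z": -17.4, "yaw": -84.5},
    {"x": 69.6, "y": -0.9, "z": -17.4, "yaw": -84.5},
    {"x": 69.6, "y": -0.9, "z": -17.4, "yaw": -84.5},
    {"x": 69.6, "y": -0.9, "z": -17.4, "yaw": -84.5}
  ],
  "gripper": -1
}}

```text
clock: 44.0
eef_pos: [0.5363, 0.2735, 0.2013]
tool_rot: [0.055, 0.998, 0.0, 0.001]
ft_force: [0.2, 0.3, -2.9]
grip_width: 0.0585
grasp_force: 66.7
```

```bash
python3 - <<'E'
from h import *
p=np.load("tray.npy"); go(*p[:2],.019,83.7)
E
```

```text
go [0.536 0.274 0.019] -> cm [ 0.1  0.1 18.2] yaw [np.float64(-0.0)] cur 83.7 q6 0.58
```

Emit:
{"api": "move_arm", "payload": {
  "motion": [
    {"x": 0, "y": 0.1, "z": 5, "yaw": 0},
    {"x": 0, "y": 0.1, "z": 10, "yaw": 0},
    {"x": 0, "y": 0.1, "z": 13, "yaw": 0},
    {"x": 0, "y": 0.1, "z": 15, "yaw": 0},
    {"x": 0, "y": 0.1, "z": 16.5, "yaw": 0},
    {"x": 0, "y": 0.1, "z": 17.4, "yaw": 0},
    {"x": 0, "y": 0.1, "z": 18.1, "yaw": 0},
    {"x": 0, "y": 0.1, "z": 18.1, "yaw": 0},
    {"x": 0, "y": 0.1, "z": 18.1, "yaw": 0}
  ]
}}

```text
clock: 45.12
eef_pos: [0.537, 0.2739, 0.02]
tool_rot: [0.056, 0.998, -0.001, 0.001]
ft_force: [1.0, -4.9, 0.4]
grip_width: 0.0585
grasp_force: 67.0
```

Emit:
{"api": "move_arm", "payload": {
  "motion": [
    {"x": 0, "y": 0, "z": 0, "yaw": 0},
    {"x": 0, "y": 0, "z": 0, "yaw": 0},
    {"x": 0, "y": 0, "z": 0, "yaw": 0},
    {"x": 0, "y": 0, "z": -4, "yaw": 0},
    {"x": 0, "y": 0, "z": -9, "yaw": 0},
    {"x": 0, "y": 0, "z": -15, "yaw": 0},
    {"x": 0, "y": 0, "z": -21, "yaw": 0},
    {"x": 0, "y": -6, "z": -24, "yaw": 0},
    {"x": 0, "y": -12, "z": -24, "yaw": 0},
    {"x": 0, "y": -18, "z": -24, "yaw": 0},
    {"x": 0, "y": -24, "z": -24, "yaw": 0},
    {"x": 0, "y": -30, "z": -24, "yaw": 0},
    {"x": 0, "y": -35, "z": -24, "yaw": 0},
    {"x": 0, "y": -35, "z": -24, "yaw": 0}
  ],
  "gripper": 0.72
}}

```text
clock: 46.88
eef_pos: [0.4971, -0.076, 0.2596]
tool_rot: [0.058, 0.998, -0.0, 0.0]
ft_force: [-0.6, 0.7, -0.4]
grip_width: 0.0735
grasp_force: 0.0
```

```bash
python3 - <<'E'
from h import *
T=bot.camera("top"); p=np.load("tray.npy"); R=np.array([[np.cos(p[2]),-np.sin(p[2])],[np.sin(p[2]),np.cos(p[2])]]); u=R@[0,1]
for y in(-.09,0,.09): print(y,prof(T,R@[0,y]+p[:2],u,.036))
trayphi(T); show(logs(T)); print(bot.get_obs()["joint_pos"].round(2))
# lid: free edge line & knob in top view
print([(round(q["score"],2),np.round(q["centre"]).tolist(),int(q["mask"].sum())) for q in bot.cut_out("top","lid")[:3]])
for th in(1.6,1.7,1.8):
    e=lambda y,d,n: R@[.086-d*np.cos(th)-n*np.sin(th)*-1*1,y]  # d along lid, n outward
    pts=[[*(R@[.086-.172*np.cos(th),y]+p[:2]),.0725+.172*np.sin(th)] for y in(-.165,.165)]
    kn=[[*(R@[.086-.142*np.cos(th)+.04*np.sin(th),0]+p[:2]),.0725+.142*np.sin(th)+.04*np.cos(th)]]
    print(th,proj("top",pts).round(1).tolist(),proj("top",kn).round(1).tolist(),proj("scene",kn).round(1).tolist(),np.round(pts,3).tolist())
E
```

```text
-0.09 [-0.25 29.75  0.18  1.14]
0 [-2.250e+00  3.025e+01 -3.000e-02  1.130e+00]
0.09 [ 0.5  30.75 -0.    1.12]
[0.545 0.364] tray [-0.001  0.09 ] size [0.058 0.124] 0
[0.529 0.256] tray [-0.005 -0.019] size [0.088 0.123] 1
[0.528 0.183] tray [ 0.002 -0.091] size [0.055 0.123] 0
[-0.15  0.24  0.07  1.41  0.   -0.03]
[(0.92, [131.0, 174.0], 5036), (0.18, [192.0, 186.0], 1192)]
1.6 [[243.5, 132.5], [88.0, 119.5]] [[171.4, 113.2]] [[414.0, 178.0]] [[0.608, 0.1, 0.244], [0.645, 0.428, 0.244]]
1.7 [[244.4, 124.8], [89.5, 112.0]] [[172.8, 108.0]] [[416.8, 182.8]] [[0.625, 0.098, 0.243], [0.662, 0.426, 0.243]]
1.8 [[245.4, 117.6], [91.4, 105.0]] [[174.2, 103.3]] [[419.4, 188.2]] [[0.642, 0.096, 0.24], [0.679, 0.424, 0.24]]
```

All three logs are label-up in their lanes (phi 0.18, -0.03 and 0.00), and the lid stands at about 1.71 rad. I'll hook the lid's free edge between the open fingers, pull it over, then press it shut.

```bash
cat >> h.py <<'E'
def tw(x,y):
    p=np.load("tray.npy"); c,s=np.cos(p[2]),np.sin(p[2]); return (c*x-s*y+p[0],s*x+c*y+p[1])
E
python3 - <<'E'
from h import *
go(*tw(.1,-.06),.31,-6.3);go(*tw(.1,-.06),.213,-6.3)
E
```

```text
go [0.629 0.204 0.31 ] -> cm [-9.9 29.  -5. ] yaw [np.float64(89.9)] cur 83.6 q6 -0.03
go [0.629 0.204 0.213] -> cm [-9.9 29.   4.7] yaw [np.float64(89.9)] cur 83.6 q6 -0.03
```

Emit:
{"api": "move_arm", "payload": {
  "motion": [
    {"x": 0, "y": 0, "z": -6, "yaw": 10},
    {"x": 0, "y": 4, "z": -6, "yaw": 20},
    {"x": 0, "y": 8, "z": -6, "yaw": 30},
    {"x": 0, "y": 12, "z": -6, "yaw": 40},
    {"x": -2, "y": 16, "z": -6, "yaw": 50},
    {"x": -4, "y": 20, "z": -6, "yaw": 60},
    {"x": -6, "y": 24, "z": -6, "yaw": 70},
    {"x": -8, "y": 27, "z": -6, "yaw": 80},
    {"x": -9.9, "y": 29, "z": -6, "yaw": 90},
    {"x": -9.9, "y": 29, "z": -6, "yaw": 90},
    {"x": -9.9, "y": 29, "z": -6, "yaw": 90}
  ],
  "gripper": 0.5
}}

```text
clock: 48.35
eef_pos: [0.6273, 0.2052, 0.319]
tool_rot: [0.744, 0.668, -0.0, -0.0]
ft_force: [-0.5, -0.4, -0.2]
grip_width: 0.064
grasp_force: 0.0
```

```bash
python3 - <<'E'
from h import *
go(*tw(.1,-.06),.213,-6.3)
for x,z in((.051,.216),(.007,.208),(-.02,.196),(-.045,.179),(-.065,.157)): go(*tw(x,-.06),z,-6.3)
E
```

```text
go [0.629 0.204 0.213] -> cm [-0.1  0.2 10.6] yaw [np.float64(0.1)] cur -6.2 q6 1.99
go [0.58  0.209 0.216] -> cm [-0.1 -4.7 10.3] yaw [np.float64(0.1)] cur -6.2 q6 1.99
go [0.536 0.214 0.208] -> cm [-0.1 -9.1 11.1] yaw [np.float64(0.1)] cur -6.2 q6 1.99
go [0.51  0.217 0.196] -> cm [ -0.1 -11.8  12.3] yaw [np.float64(0.1)] cur -6.2 q6 1.99
go [0.485 0.219 0.179] -> cm [ -0.1 -14.3  14. ] yaw [np.float64(0.1)] cur -6.2 q6 1.99
go [0.465 0.222 0.157] -> cm [ -0.1 -16.3  16.2] yaw [np.float64(0.1)] cur -6.2 q6 1.99
```

Emit:
{"api": "move_arm", "payload": {
  "motion": [
    {"x": -0.1, "y": 0.2, "z": 4, "yaw": 0},
    {"x": -0.1, "y": 0.2, "z": 8, "yaw": 0},
    {"x": -0.1, "y": 0.2, "z": 10.6, "yaw": 0},
    {"x": -0.1, "y": 0.2, "z": 10.6, "yaw": 0},
    {"x": -0.1, "y": -1, "z": 10.5, "yaw": 0},
    {"x": -0.1, "y": -2, "z": 10.4, "yaw": 0},
    {"x": -0.1, "y": -3, "z": 10.3, "yaw": 0},
    {"x": -0.1, "y": -4, "z": 10.3, "yaw": 0},
    {"x": -0.1, "y": -5, "z": 10.3, "yaw": 0},
    {"x": -0.1, "y": -6.5, "z": 10.5, "yaw": 0},
    {"x": -0.1, "y": -8, "z": 10.8, "yaw": 0},
    {"x": -0.1, "y": -9.1, "z": 11.1, "yaw": 0},
    {"x": -0.1, "y": -10.5, "z": 11.7, "yaw": 0},
    {"x": -0.1, "y": -11.8, "z": 12.3, "yaw": 0},
    {"x": -0.1, "y": -13, "z": 13.1, "yaw": 0},
    {"x": -0.1, "y": -14.3, "z": 14, "yaw": 0},
    {"x": -0.1, "y": -15.3, "z": 15.1, "yaw": 0},
    {"x": -0.1, "y": -16.3, "z": 16.2, "yaw": 0},
    {"x": -0.1, "y": -16.3, "z": 16.2, "yaw": 0}
  ]
}}

```text
clock: 50.72
eef_pos: [0.464, 0.2208, 0.1562]
tool_rot: [0.745, 0.667, -0.002, -0.001]
ft_force: [0.6, -0.4, 1.2]
grip_width: 0.0642
grasp_force: 0.0
```

```bash
python3 - <<'E'
from h import *
s=bot.get_obs(); print(s["ft_force"].round(1))
S=bot.camera("scene"); cv2.imwrite("pics/s11.png",cv2.resize(S[100:260,270:490],None,fx=3.5,fy=3.5))
E
```

```text
[ 0.6 -0.4  1.2]
```

View pics/s11.png

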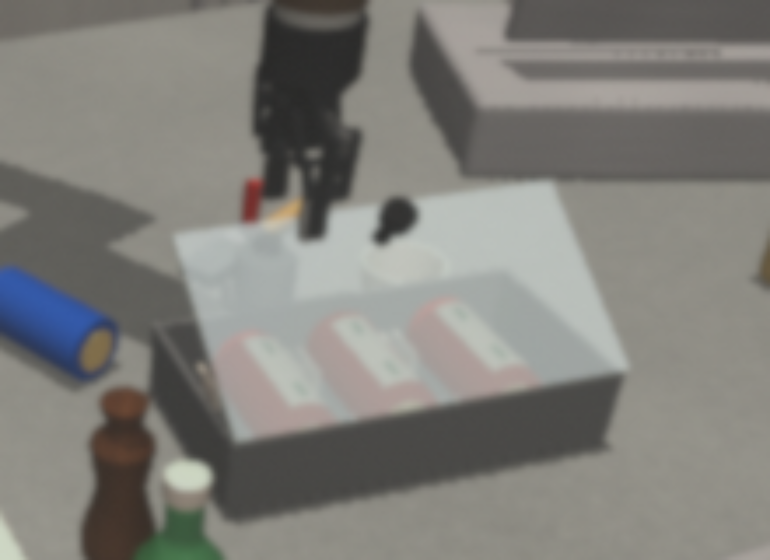

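The lid is down to about 0.6 rad with the finger on its outer face at crop (312,235), and the logs show label-up beneath it. Now pressing it down with shut fingers.

Emit:
{"api": "move_arm", "payload": {
  "motion": [
    {"x": 0, "y": 0, "z": -3, "yaw": 0},
    {"x": 0, "y": 1.5, "z": -6, "yaw": 0},
    {"x": 0, "y": 3, "z": -6, "yaw": 0},
    {"x": 0, "y": 3, "z": -6, "yaw": 0},
    {"x": 0, "y": 3, "z": -4, "yaw": 0},
    {"x": 0, "y": 3, "z": -2, "yaw": 0},
    {"x": 0, "y": 3, "z": -0.5, "yaw": 0},
    {"x": 0, "y": 3, "z": 1, "yaw": 0},
    {"x": 0, "y": 3, "z": 2.5, "yaw": 0},
    {"x": 0, "y": 3, "z": 4, "yaw": 0},
    {"x": 0, "y": 3, "z": 5.2, "yaw": 0},
    {"x": 0, "y": 3, "z": 6.2, "yaw": 0},
    {"x": 0, "y": 3, "z": 6.9, "yaw": 0},
    {"x": 0, "y": 3, "z": 7.3, "yaw": 0},
    {"x": 0, "y": 3, "z": 7.5, "yaw": 0},
    {"x": 0, "y": 3, "z": 7.6, "yaw": 0}
  ],
  "gripper": -1
}}

```text
clock: 52.78
eef_pos: [0.496, 0.2178, 0.0815]
tool_rot: [0.745, 0.667, 0.0, 0.0]
ft_force: [0.8, -0.1, 0.9]
grip_width: -0.0002
grasp_force: 0.3
```

Emit:
{"api": "move_arm", "payload": {
  "motion": [
    {"x": 0, "y": 0, "z": 0.1, "yaw": 0},
    {"x": 0, "y": 0, "z": 0.2, "yaw": 0},
    {"x": 0, "y": 0, "z": 0.3, "yaw": 0},
    {"x": 0, "y": 0, "z": 0.4, "yaw": 0},
    {"x": 0, "y": 0, "z": 0.4, "yaw": 0}
  ]
}}

```text
clock: 53.4
eef_pos: [0.4961, 0.2179, 0.0804]
tool_rot: [0.745, 0.667, 0.001, 0.0]
ft_force: [-6.7, -2.6, 18.0]
grip_width: 0.0003
grasp_force: 8.8
```

The lid is on its stop (18 N). I'll back off and locate the crank knob.

Emit:
{"api": "move_arm", "payload": {
  "motion": [
    {"x": 0, "y": 0, "z": -4, "yaw": 0},
    {"x": 0, "y": 0, "z": -10, "yaw": 0},
    {"x": -6, "y": 0, "z": -14, "yaw": 0},
    {"x": -12, "y": 0, "z": -14, "yaw": 0},
    {"x": -18, "y": 0, "z": -14, "yaw": 0},
    {"x": -24, "y": 0, "z": -14, "yaw": 0},
    {"x": -26, "y": 0, "z": -14, "yaw": 0},
    {"x": -26, "y": 0, "z": -14, "yaw": 0}
  ],
  "gripper": 0.2
}}

```text
clock: 54.4
eef_pos: [0.4669, -0.0421, 0.2176]
tool_rot: [0.746, 0.665, 0.0, 0.0]
ft_force: [-0.2, -0.2, -0.2]
grip_width: 0.0515
grasp_force: 0.0
```

```bash
python3 - <<'E'
from h import *
T=bot.camera("top");S=bot.camera("scene"); print(tw(-.18,-.04),tw(-.14,-.04))
def blob(I,r0,r1,c0,c1):
    m=np.zeros(I.shape[:2],np.uint8); m[r0:r1,c0:c1]=red(I)[r0:r1,c0:c1]; n,l,s,c=cv2.connectedComponentsWithStats(m)
    i=1+np.argmax(s[1:,4]); print(s[i],c[i]); return c[i]
a=blob(T,245,280,165,205); b=blob(S,140,175,325,365); k=tri(b,a); print("knob tri",k.round(4)); print(onz("top",a,.130).round(4),onz("scene",b,.116).round(4))
p=np.load("tray.npy"); R=np.array([[np.cos(p[2]),-np.sin(p[2])],[np.sin(p[2]),np.cos(p[2])]]); u=R@[0,1]
for y in(-.09,0,.09): print(y,prof(T,R@[0,y]+p[:2],u,.036))
for cam in("top","scene"): print(cam,[(round(q["score"],2),np.round(q["centre"]).tolist(),cv2.boxPoints(cv2.minAreaRect(np.argwhere(q["mask"])[:,::-1].astype(np.float32))).round().tolist()) for q in bot.cut_out(cam,"lid")[:1]])
for th in(0,.06): print(th,proj("scene",[[*tw(.086-.172*np.cos(th),y),.0805+.172*np.sin(th)] for y in(-.165,.165)]).round(1).tolist())
go(k[0],k[1],.16,-6.3);go(k[0],k[1],.104,-6.3)
E
```

```text
(np.float64(0.3527588597211009), np.float64(0.254214131068234)) (np.float64(0.3925158534442813), np.float64(0.249811694232231))
[178 258   8   6  36] [181.19444444 260.58333333]
[340 152   4  11  35] [341.45714286 156.97142857]
knob tri [0.3541 0.253  0.1167]
[[0.3533 0.2503 0.13  ]] [[0.353  0.2535 0.116 ]]
-0.09 None
0 None
0.09 None
top [(0.84, [186.0, 178.0], [[105.0, 215.0], [111.0, 142.0], [252.0, 154.0], [246.0, 226.0]])]
scene [(0.57, [199.0, 380.0], [[314.0, 182.0], [439.0, 159.0], [448.0, 207.0], [322.0, 229.0]])]
0 [[313.2, 188.5], [414.9, 172.6]]
0.06 [[313.4, 185.5], [415.6, 169.7]]
go [0.354 0.253 0.16 ] -> cm [ 27.9 -14.4   5.7] yaw [np.float64(0.0)] cur -6.3 q6 1.6
go [0.354 0.253 0.104] -> cm [ 27.9 -14.4  11.3] yaw [np.float64(0.0)] cur -6.3 q6 1.6
```

Emit:
{"api": "move_arm", "payload": {
  "motion": [
    {"x": 6, "y": -4, "z": 0, "yaw": 0},
    {"x": 11, "y": -8, "z": 0, "yaw": 0},
    {"x": 17, "y": -11, "z": 0, "yaw": 0},
    {"x": 23, "y": -13, "z": 0, "yaw": 0},
    {"x": 27.9, "y": -14.4, "z": 2, "yaw": 0},
    {"x": 27.9, "y": -14.4, "z": 2, "yaw": 0},
    {"x": 27.9, "y": -14.4, "z": 5, "yaw": 0},
    {"x": 27.9, "y": -14.4, "z": 9, "yaw": 0},
    {"x": 27.9, "y": -14.4, "z": 11.2, "yaw": 0},
    {"x": 27.9, "y": -14.4, "z": 11.2, "yaw": 0},
    {"x": 27.9, "y": -14.4, "z": 11.2, "yaw": 0}
  ]
}}

```text
clock: 55.98
eef_pos: [0.3555, 0.253, 0.1063]
tool_rot: [0.745, 0.667, 0.001, 0.0]
ft_force: [0.5, 0.7, -1.1]
grip_width: 0.0512
grasp_force: 0.0
```

Emit:
{"api": "move_arm", "payload": {
  "motion": [
    {"x": 0, "y": 0, "z": 0, "yaw": 0},
    {"x": 0, "y": 0, "z": 0, "yaw": 0},
    {"x": 0, "y": 0, "z": 0, "yaw": 0},
    {"x": 0, "y": 0, "z": 0, "yaw": 0},
    {"x": 0, "y": 0, "z": 0, "yaw": 0}
  ],
  "gripper": -1
}}

```text
clock: 56.6
eef_pos: [0.354, 0.2533, 0.1064]
tool_rot: [0.745, 0.667, 0.0, -0.001]
ft_force: [-3.9, 1.1, 7.5]
grip_width: 0.0141
grasp_force: 58.4
```

The knob is gripped. Turn 1, with a quarter turn first to check the force.

Emit:
{"api": "move_arm", "payload": {
  "motion": [
    {"x": 1.37, "y": 0.24, "z": 0, "yaw": 0},
    {"x": 2.57, "y": 0.94, "z": 0, "yaw": 0},
    {"x": 3.46, "y": 2, "z": 0, "yaw": 0},
    {"x": 3.94, "y": 3.31, "z": 0, "yaw": 0},
    {"x": 4, "y": 4, "z": 0, "yaw": 0},
    {"x": 4, "y": 4, "z": 0, "yaw": 0}
  ]
}}

```text
clock: 57.35
eef_pos: [0.4002, 0.2885, 0.1065]
tool_rot: [0.745, 0.667, 0.001, 0.0]
ft_force: [-0.5, 0.3, 4.0]
grip_width: 0.0143
grasp_force: 58.4
```

Emit:
{"api": "move_arm", "payload": {
  "motion": [
    {"x": -0.06, "y": 0.69, "z": 0, "yaw": 0},
    {"x": -0.54, "y": 2, "z": 0, "yaw": 0},
    {"x": -1.43, "y": 3.06, "z": 0, "yaw": 0},
    {"x": -2.63, "y": 3.76, "z": 0, "yaw": 0},
    {"x": -4, "y": 4, "z": 0, "yaw": 0},
    {"x": -5.37, "y": 3.76, "z": 0, "yaw": 0},
    {"x": -6.57, "y": 3.06, "z": 0, "yaw": 0},
    {"x": -7.46, "y": 2, "z": 0, "yaw": 0},
    {"x": -7.94, "y": 0.69, "z": 0, "yaw": 0},
    {"x": -7.94, "y": -0.69, "z": 0, "yaw": 0},
    {"x": -7.46, "y": -2, "z": 0, "yaw": 0},
    {"x": -6.57, "y": -3.06, "z": 0, "yaw": 0},
    {"x": -5.37, "y": -3.76, "z": 0, "yaw": 0},
    {"x": -4, "y": -4, "z": 0, "yaw": 0},
    {"x": -4, "y": -4, "z": 0, "yaw": 0}
  ]
}}

```text
clock: 59.22
eef_pos: [0.3539, 0.2529, 0.1062]
tool_rot: [0.745, 0.667, -0.0, 0.0]
ft_force: [-2.8, 2.7, 11.1]
grip_width: 0.0143
grasp_force: 59.4
```

Emit:
{"api": "move_arm", "payload": {
  "motion": [
    {"x": 1.37, "y": 0.24, "z": 0, "yaw": 0},
    {"x": 2.57, "y": 0.94, "z": 0, "yaw": 0},
    {"x": 3.46, "y": 2, "z": 0, "yaw": 0},
    {"x": 3.94, "y": 3.31, "z": 0, "yaw": 0},
    {"x": 3.94, "y": 4.69, "z": 0, "yaw": 0},
    {"x": 3.46, "y": 6, "z": 0, "yaw": 0},
    {"x": 2.57, "y": 7.06, "z": 0, "yaw": 0},
    {"x": 1.37, "y": 7.76, "z": 0, "yaw": 0},
    {"x": 0, "y": 8, "z": 0, "yaw": 0},
    {"x": -1.37, "y": 7.76, "z": 0, "yaw": 0},
    {"x": -2.57, "y": 7.06, "z": 0, "yaw": 0},
    {"x": -3.46, "y": 6, "z": 0, "yaw": 0},
    {"x": -3.94, "y": 4.69, "z": 0, "yaw": 0},
    {"x": -3.94, "y": 3.31, "z": 0, "yaw": 0},
    {"x": -3.46, "y": 2, "z": 0, "yaw": 0},
    {"x": -2.57, "y": 0.94, "z": 0, "yaw": 0},
    {"x": -1.37, "y": 0.24, "z": 0, "yaw": 0},
    {"x": 0, "y": 0, "z": 0, "yaw": 0},
    {"x": 0, "y": 0, "z": 0, "yaw": 0}
  ]
}}

```text
clock: 61.6
eef_pos: [0.3539, 0.253, 0.1062]
tool_rot: [0.745, 0.667, -0.0, 0.0]
ft_force: [-2.5, 0.9, 12.2]
grip_width: 0.0142
grasp_force: 59.5
```

Two turns are done and the grip is holding. Turns three and four next.

Emit:
{"api": "move_arm", "payload": {
  "motion": [
    {"x": 1.37, "y": 0.24, "z": 0, "yaw": 0},
    {"x": 2.57, "y": 0.94, "z": 0, "yaw": 0},
    {"x": 3.46, "y": 2, "z": 0, "yaw": 0},
    {"x": 3.94, "y": 3.31, "z": 0, "yaw": 0},
    {"x": 3.94, "y": 4.69, "z": 0, "yaw": 0},
    {"x": 3.46, "y": 6, "z": 0, "yaw": 0},
    {"x": 2.57, "y": 7.06, "z": 0, "yaw": 0},
    {"x": 1.37, "y": 7.76, "z": 0, "yaw": 0},
    {"x": 0, "y": 8, "z": 0, "yaw": 0},
    {"x": -1.37, "y": 7.76, "z": 0, "yaw": 0},
    {"x": -2.57, "y": 7.06, "z": 0, "yaw": 0},
    {"x": -3.46, "y": 6, "z": 0, "yaw": 0},
    {"x": -3.94, "y": 4.69, "z": 0, "yaw": 0},
    {"x": -3.94, "y": 3.31, "z": 0, "yaw": 0},
    {"x": -3.46, "y": 2, "z": 0, "yaw": 0},
    {"x": -2.57, "y": 0.94, "z": 0, "yaw": 0},
    {"x": -1.37, "y": 0.24, "z": 0, "yaw": 0},
    {"x": 0, "y": 0, "z": 0, "yaw": 0},
    {"x": 0, "y": 0, "z": 0, "yaw": 0}
  ]
}}

```text
clock: 63.98
eef_pos: [0.3539, 0.253, 0.1062]
tool_rot: [0.745, 0.667, -0.0, 0.0]
ft_force: [-3.3, 1.2, 10.9]
grip_width: 0.0139
grasp_force: 59.6
```

Emit:
{"api": "move_arm", "payload": {
  "motion": [
    {"x": 1.37, "y": 0.24, "z": 0, "yaw": 0},
    {"x": 2.57, "y": 0.94, "z": 0, "yaw": 0},
    {"x": 3.46, "y": 2, "z": 0, "yaw": 0},
    {"x": 3.94, "y": 3.31, "z": 0, "yaw": 0},
    {"x": 3.94, "y": 4.69, "z": 0, "yaw": 0},
    {"x": 3.46, "y": 6, "z": 0, "yaw": 0},
    {"x": 2.57, "y": 7.06, "z": 0, "yaw": 0},
    {"x": 1.37, "y": 7.76, "z": 0, "yaw": 0},
    {"x": 0, "y": 8, "z": 0, "yaw": 0},
    {"x": -1.37, "y": 7.76, "z": 0, "yaw": 0},
    {"x": -2.57, "y": 7.06, "z": 0, "yaw": 0},
    {"x": -3.46, "y": 6, "z": 0, "yaw": 0},
    {"x": -3.94, "y": 4.69, "z": 0, "yaw": 0},
    {"x": -3.94, "y": 3.31, "z": 0, "yaw": 0},
    {"x": -3.46, "y": 2, "z": 0, "yaw": 0},
    {"x": -2.57, "y": 0.94, "z": 0, "yaw": 0},
    {"x": -1.37, "y": 0.24, "z": 0, "yaw": 0},
    {"x": 0, "y": 0, "z": 0, "yaw": 0},
    {"x": 0, "y": 0, "z": 0, "yaw": 0},
    {"x": 0, "y": 0, "z": 0, "yaw": 0}
  ]
}}

```text
clock: 66.47
eef_pos: [0.3539, 0.2529, 0.1062]
tool_rot: [0.745, 0.667, 0.0, -0.0]
ft_force: [-3.0, 1.8, 11.2]
grip_width: 0.014
grasp_force: 59.6
```

Emit:
{"api": "move_arm", "payload": {
  "motion": [
    {"x": 0, "y": 0, "z": 0, "yaw": 0},
    {"x": 0, "y": 0, "z": 0, "yaw": 0},
    {"x": 0, "y": 0, "z": 0, "yaw": 0},
    {"x": 0, "y": 0, "z": -4, "yaw": 0},
    {"x": 0, "y": 0, "z": -9, "yaw": 0},
    {"x": 0, "y": 0, "z": -14, "yaw": 0},
    {"x": -6, "y": 0, "z": -16, "yaw": 0},
    {"x": -12, "y": 0, "z": -16, "yaw": 0},
    {"x": -18, "y": 0, "z": -16, "yaw": 0},
    {"x": -24, "y": 0, "z": -16, "yaw": 0},
    {"x": -28, "y": 0, "z": -16, "yaw": 0},
    {"x": -28, "y": 0, "z": -16, "yaw": 0}
  ],
  "gripper": 0.2
}}

```text
clock: 67.97
eef_pos: [0.323, -0.0278, 0.2651]
tool_rot: [0.747, 0.664, -0.0, -0.0]
ft_force: [-0.1, -0.1, -0.7]
grip_width: 0.0514
grasp_force: 0.0
```

```bash
python3 - <<'E'
from h import *
T=bot.camera("top");S=bot.camera("scene")
def blob(I,r0,r1,c0,c1):
    m=np.zeros(I.shape[:2],np.uint8); m[r0:r1,c0:c1]=red(I)[r0:r1,c0:c1]; n,l,s,c=cv2.connectedComponentsWithStats(m)
    i=1+np.argmax(s[1:,4]); return c[i]
print("knob",tri(blob(S,130,180,320,375),blob(T,230,280,160,215)).round(4))
p=np.load("tray.npy"); R=np.array([[np.cos(p[2]),-np.sin(p[2])],[np.sin(p[2]),np.cos(p[2])]]); u=R@[0,1]
# labels seen through the clear lid: bright span across each lane (relax red test)
for y in(-.09,0,.09):
    c=R@[0,y]+p[:2]; s=np.linspace(-.04,.04,81); q=proj("top",np.c_[c+s[:,None]*u+R@[.02,0],np.full(81,.036)]).astype(np.float32)
    col=cv2.remap(T.astype(np.float32),q[:,0].reshape(1,-1),q[:,1].reshape(1,-1),1)[0]; sat=col[:,2]-col[:,:2].mean(1); k=np.where(sat>sat.max()*.35)[0]; e0,e1=s[k[0]],s[k[-1]]
    lab=np.where((sat<sat.max()*.5)&(s>e0+.003)&(s<e1-.003))[0]; mid,r=(e0+e1)/2,(e1-e0)/2; o=np.array(M["top"]["world_from_camera"])[:3,3]; t=np.arctan2((c-o[:2])@u,o[2]-.036)
    print(y,"mid mm",round(mid*1e3,1),"r",round(r*1e3,1),"phi",round(np.mean(np.arcsin((s[lab[[0,-1]]]-mid)/r))-t,2) if len(lab) else None)
Lm=bot.cut_out("scene","lid"); print(bot.get_obs()["ft_force"].round(1))
# lid front edge in scene: sample vertical gradients near predicted edge
g=cv2.cvtColor(S,cv2.COLOR_BGR2GRAY).astype(int)
for y in(-.13,.1):
    a=proj("scene",[[*tw(-.086,y),.0805]])[0]; x=int(round(a[0])); print("pred row",a.round(1),g[int(a[1])-9:int(a[1])+10,x].tolist())
E
```

```text
knob [0.3541 0.2527 0.1172]
-0.09 mid mm 0.5 r 26.5 phi 0.23
0 mid mm 1.0 r 27.0 phi 0.14
0.09 mid mm 1.0 r 28.0 phi 0.05
[-0.1  0.4 -0.8]
pred row [324.6 186.7] [84, 76, 81, 101, 124, 136, 139, 140, 139, 140, 152, 172, 181, 178, 172, 167, 166, 166, 166]
pred row [395.9 175.6] [143, 142, 143, 143, 144, 149, 157, 160, 155, 151, 160, 178, 184, 177, 169, 167, 166, 165, 165]
```

The knob is back at its start after four turns, all labels are within 0.25 rad of up, and the lid is at its stop. Handing in.

```bash
python3 -c "
from workcell import bot
print(bot.job_done())"
```

```text
the job is handed in; nothing more can be done
None
```

I handed the job in at about 68 s: all three logs lie label-up in their lanes (worst tilt about 0.2 rad by camera), the lid is shut and the crank has had four clockwise turns; the hand-in returned no verdict.

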